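Give every split lens clamp its own cap back

ROBOT

A 6-joint arm with a two-finger parallel gripper is mounted at the origin on the work surface. World frame = base frame: x ahead of the robot, y to its left, z up, the work surface at z = 0. Lengths are in m, angles in rad, forces in N, time in s.
With the tool pointing down it reaches from about 0.275 to 0.825 m from the base axis. Payload 4.9 kg.
Tool frame: the origin (TCP) lies on the centre line of the jaws, within the pads' length; the fingertips stand 25 mm ahead of it and the grasp point (between the pads) lies 6 mm ahead of it; z points along the fingers, x is the direction in which the jaws open and shut, and the axes are right-handed (so a half turn about z gives the same grasp; the last joint's range is limited). The gripper opens to 85 mm and grips with 20 to 120 N. Pads are 22 mm wide; open, the fingers measure 114 mm over their backs; the gripper's body (76 mm by 85 mm) begins 54 mm behind the grasp point. The pads swing forward as they close: fully open they stand 13 mm farther back than shut.
Start: joints at [-1.401, 0.326, -0.193, 1.052, 0, 1.437], TCP at [0.165, -0.525, 0.227] pointing down, gripper open.
Joint ranges: [-2.65, 2.65], [-0.97, 1.79], [-1.3, 1.35], [-1.93, 2.1], [-1.47, 1.37], [-3.14, 3.14]. Speed limits (rad/s): [2.57, 2.57, 3.14, 3.14, 3.14, 3.14].

INTERFACE

Orientations are given as [roll, pitch, yaw] about the fixed x, y, z axes, in that order (R = Rz(yaw) Ry(pitch) Rx(roll)).
In Python, from station import * gives the robot as it stands.
- The arm moves only by the tool drive_tool, never from a script. Its argument "plan" is a list of rows, each an object of numbers: "claw": the opening, from 0 (shut) to 1 (fully open); "x", "y", "z": the shift along the tool's x, y, z each as a share of 40 mm, from -1 to 1; "roll": the turn about the tool's z as a share of 0.15 rad, from -1 to 1. In form: [{"claw": .., "x": .., "y": .., "z": .., "roll": ..}, ...]. A call has 1 to 12 rows; each row shifts and turns the commanded pose from where the row before left it, along the tool's axes as they then stand; what a row does not reach is not made up. A row lasts 1/8 s, in which the tool goes at most 62.5 mm and 10.7 degrees, less where a joint would pass 70% of its speed; a pose out of reach is approached as far as the arm can. A call with a number of a shift or a turn outside -1 to 1 is refused whole. A call with a gripper value outside its range is refused whole. The fingers move at their own pace and stop on an object; the grip force is fixed at half the most. Time passes only in rows, so rows that do not move let the fingers close. It gives the time, the measured TCP pose, the force and the opening at its end, in the units of the state.
- get_obs(): the state, without advancing time (a new reading comes with each control period).
- snapshot(name): name is "scene" or "top" or "wrist"; returns the picture (420x560x3 uint8, blue, green, red); there is no depth.
- calibration(name): a dict with "fovy" (degrees; the focal length in pixels is half the picture's height over the tangent of half this angle, whatever the lens; pixels are square), "cx", "cy" (the principal point, pixels), "world_from_camera" (4x4, takes a point from camera to world coordinates); the wrist camera has in their place "T_tool_cam" (4x4, takes a point from camera to tool coordinates, whose origin is the TCP and whose axes are the tool frame's). Camera axes: x right, y down, z forward; pixel columns grow to the right and rows downward; lengths in m; the calibration is good to about 2 mm. A picture is of the moment at which its call begins: read the wrist's pose just before it. calibration takes no time and is no camera call.
- close_job(): hands the job in, once; it reports no verdict.
Trained networks look in the newest picture that a camera, given by its name, has taken for a name from the list of things; names that differ only in an ending like _2 or _b are one class to them, and where a whole thing is asked for, a point or a joint stands for the part that bears it (a point fixed in the world has none). Each returns a list of dicts, best first, with "p" (0 to 1); they miss things now and then, are a little off and sometimes report something else, mostly with a low value. They report only what shows in the picture. A call takes as long as a camera call. They do not tell look-alikes from the thing itself.
- regions_of(target, camera): "region" (420x560 bool, what is visible of it) and "bbox" ([centre column, centre row, width, height] in pixels, round what is visible of it).
- landmark_of(target, camera): "at" ([column, row] in pixels: a listed point, or the origin of a listed thing).
The state is a dict: "t": time; "q": joint angles; "joint_vel": joint speeds; "effort": joint torques, N m; "tool_pos": TCP position; "orientation": TCP orientation; "contact_force": force on the tool from outside, world axes, zero at the start; "ft_torque": the same for the moment, N m; "opening": opening from 0.0 (shut) to 1.0 (fully open).
Only numpy, scipy, OpenCV 4.12 (cv2) and the standard library are available. Lean on these libraries where they do the work, as an engineer would, in place of code of your own. Each camera call takes 0.05 s, during which the arm holds its last target.

TASK

The three clamp bases holding lens barrels on the microscope bench each need their own cap back: a base's brass keys fit only the edge notches of its own cap, and only one way round. One cap has been left riding on the wrong base and two lie on the bench; put each notched cap home on its own base, fully down and flush, and let go of it. Leave the plain cap without notches and the other things on the bench standing where they are.

Things in the scene. Friction and masses are not known exactly. Their poses are not given: they have to be found in the camera images.
- capA_grip (a point): loose blue clamp cap, 0.25 kg, 110 (x) x 68 (y) mm, z up. Grip block 40 x 40 mm (grip across x from above), top 44 mm over the flat underside; ears either side 10 mm thick. Point: on the centre line, 32 mm over the underside. Through notches 11.5 mm deep in the ears' outer edges: -x ear 15.5 mm wide at y=+21; +x ear 25.5 mm wide at y=0. Starts on base B's keys, where it does not fit.
- capB_grip (a point): loose cap of the same body, size, axes and point as cap A, but with notches all 15.5 mm wide: on the -x ear one at y=0; on the +x ear two, at y=-21 and y=+21 mm. It starts flat on the bench.
- capC_grip (a point): loose cap of the same body, size, axes and point as cap A, but with notches all 15.5 mm wide: on the -x ear two, at y=0 and y=+21 mm; on the +x ear one at y=-21 mm. It starts flat on the bench.
- baseA_seat (a point): fixed dark clamp base, 110 (x) x 68 (y) x 30 mm; a lens barrel 26 mm thick, 100 long lies along y, half sunk in its top. Point: centre of the flat top, z up. Round-topped brass keys, 10 mm in x, 9 mm high, at x=-50 and +50 mm: -x side 12 mm wide at y=+21; +x side 22 mm wide at y=0. Takes cap A only: home when both x axes agree and the cap's point is 32 mm straight above this one.
- baseB_seat (a point): fixed clamp base like base A (size, axes, point, home position of its cap), but with keys all 12 mm wide: on the -x side one at y=0; on the +x side two, at y=-21 and y=+21 mm. Takes cap B only; cap A lies on its keys at the start. On any base a wrong or reversed cap rides about 9 mm high.
- baseC_seat (a point): fixed clamp base like base A (size, axes, point, home position of its cap), but with keys all 12 mm wide: on the -x side two, at y=0 and y=+21 mm; on the +x side one at y=-21 mm. Takes cap C only. On all bases the play between keys and notches is about 1.5 mm each way.
- capD_grip (a point): bystander: a cap of the same outline, without any notches, which belongs to none of the bases; lies on the bench. The point is 32 mm above its underside.
- dropper_mid (a point): bystander: amber dropper bottle, 32 mm across, 75 mm tall; its centre
- jar_mid (a point): bystander: small glass jar with a white lid, 34 mm across, 42 mm tall; its centre
- dish_mid (a point): bystander: white shallow dish, 80 mm across, 14 mm tall; its centre
- reagent_mid (a point): bystander: clear reagent bottle with a red cap, 52 mm across, 135 mm tall; its centre
- slidebox_mid (a point): bystander: green slide box, 85 x 60 x 33 mm; its centre
- driver_grip (a point): bystander: screwdriver 150 mm long with an orange handle, lying on the bench; on the handle
There are look-alikes about, which are no part of the job. What is shaped like the part that bears capB_grip but orange is not meant. Leave any orange look-alike of the part that bears capC_grip alone.

How it is judged:
By the outcome, as a careful person would: the job done as asked, in the order asked, and still so for the second after the job is handed in, with the robot touching nothing.
It also fails if it takes over 69 s, if anything falls off the work surface, if the arm or the gripper's body presses on something with over 40 N, if the wrist force passes 120 N, or if a joint passes its speed limit or range.

## Working session

There is one attempt and no reset: what is moved stays moved. The work goes in short steps, Python scripts to look and compute and a tool call to move; the robot and the scene stay as the last step left them, time stands still between calls to the robot, and variables do not carry over. Pictures are saved under pics/ and viewed, and the job is handed in when it is done.

Besides the shell and the picture viewer there is one more tool, called after "Emit:" in YAML: its name, and indented under it one key for each argument. drive_tool: Moves the arm, as the interface text tells. Its arguments: {"type":"object","properties":{"plan":{"type":"array","items":{"type":"object","properties":{"claw":{"type":"number"},"x":{"type":"number","minimum":-1,"maximum":1},"y":{"type":"number","minimum":-1,"maximum":1},"z":{"type":"number","minimum":-1,"maximum":1},"roll":{"type":"number","minimum":-1,"maximum":1}}}}},"required":["plan"]}

```bash
mkdir -p pics; ls
python3 - <<'E'
from station import *
import cv2
o=get_obs();print(o)
for n in("scene","top","wrist"):
    im=snapshot(n);cv2.imwrite(f"pics/{n}0.png",im);print(n,calibration(n))
E
```

```text
pics
{'t': 0.0, 'q': array([-1.40117547e+00,  3.26926880e-01, -1.93578591e-01,  1.05201444e+00,
        1.69332272e-06,  1.43659248e+00]), 'joint_vel': array([ 2.77776512e-05, -1.59418956e-03, -5.02383909e-05,  2.81953022e-04,
       -1.45381874e-03, -1.18407005e-03]), 'effort': array([-6.83422240e-04, -4.43393862e+01,  2.62442762e+01,  1.54870818e-02,
       -9.91702132e-05,  2.80014672e-05]), 'tool_pos': array([ 0.16445324, -0.52421854,  0.22591312]), 'orientation': array([-3.14136036e+00,  1.70785925e-03, -1.26697143e+00]), 'contact_force': array([-1.01518444,  0.33560778, -0.30025201]), 'ft_torque': array([ 0.00978321, -0.00623047, -0.00617491]), 'opening': 0.994947349624432}
scene {'fovy': 42.615530523276604, 'cx': 273.8364021376577, 'cy': 216.51294668204116, 'world_from_camera': array([[ 1.45376189e-01,  6.15582925e-01, -7.74547240e-01,
         1.44204018e+00],
       [ 9.89376312e-01, -9.08685476e-02,  1.13478722e-01,
        -1.35168041e-01],
       [-5.26418900e-04, -7.82815796e-01, -6.22253287e-01,
         8.96520750e-01],
       [ 0.00000000e+00,  0.00000000e+00,  0.00000000e+00,
         1.00000000e+00]])}
top {'fovy': 47.350957614699226, 'cx': 278.4847141927129, 'cy': 208.05049065968714, 'world_from_camera': array([[ 0.02511502, -0.99517535,  0.09484333,  0.31754942],
       [-0.99965937, -0.02432753,  0.00945036, -0.01758583],
       [-0.00709746, -0.09504837, -0.99544735,  1.32542617],
       [ 0.        ,  0.        ,  0.        ,  1.        ]])}
wrist {'fovy': 66.39906221250021, 'cx': 277.1677341702967, 'cy': 211.1406655203318, 'T_tool_cam': array([[ 9.99999831e-01,  2.75685888e-04, -5.11101491e-04,
        -9.19375357e-04],
       [-1.17299052e-04,  9.57878692e-01,  2.87173113e-01,
        -7.37006545e-02],
       [ 5.68742803e-04, -2.87173005e-01,  9.57878563e-01,
        -1.46946494e-01],
       [ 0.00000000e+00,  0.00000000e+00,  0.00000000e+00,
         1.00000000e+00]])}
```

View pics/top0.png

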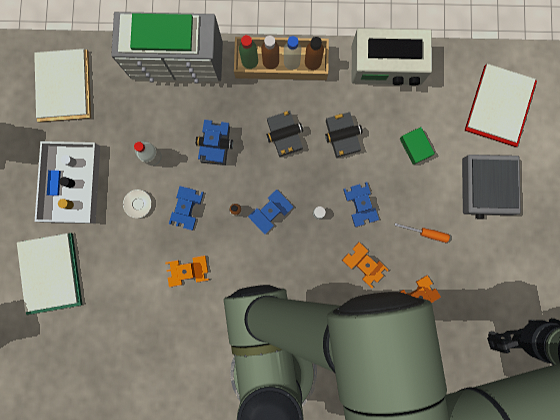

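View pics/scene0.png

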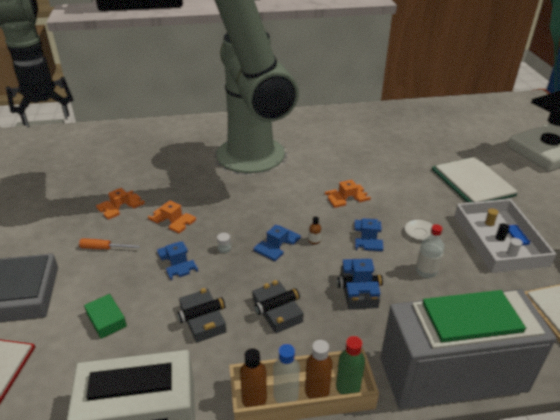

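Run:
```python
import cv2,numpy as np
im=cv2.imread("pics/top0.png")
a=cv2.resize(im[95:240,155:395],None,fx=3.3,fy=3.3,interpolation=cv2.INTER_CUBIC)
a=np.clip(a*1.6,0,255).astype(np.uint8)
cv2.imwrite("pics/top0z.png",a);print(a.shape)
```

```text
(478, 792, 3)
```

View pics/top0z.png

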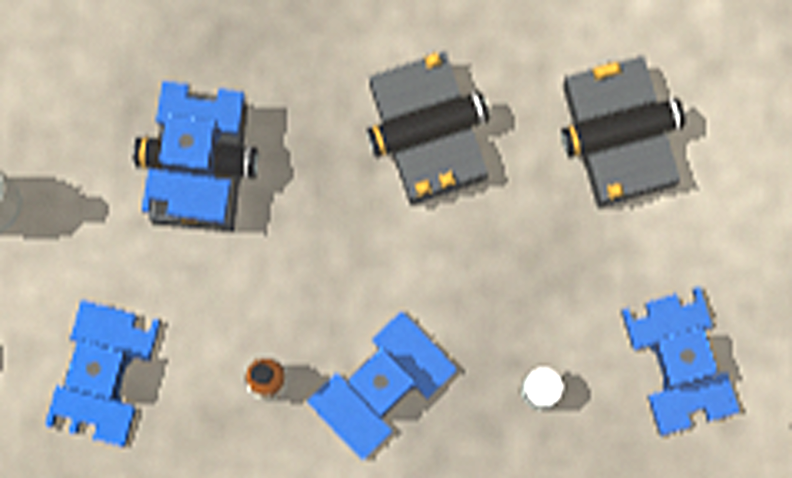

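```bash
cat > h.py <<'E'
from station import *
import cv2,numpy as np
from scipy.spatial.transform import Rotation as Ro
def cam(name,obs=None):
    c=calibration(name);f=210/np.tan(np.radians(c["fovy"]/2))
    if name=="wrist":
        T=np.eye(4);T[:3,:3]=Ro.from_euler("xyz",obs["orientation"]).as_matrix();T[:3,3]=obs["tool_pos"]
        M=T@c["T_tool_cam"]
    else:M=c["world_from_camera"]
    return f,c["cx"],c["cy"],M
def unproj(px,z,C):
    f,cx,cy,M=C
    d=M[:3,:3]@np.array([(px[0]-cx)/f,(px[1]-cy)/f,1]);o=M[:3,3]
    return o+d*(z-o[2])/d[2]
def proj(P,C):
    f,cx,cy,M=C
    p=(np.atleast_2d(P)-M[:3,3])@M[:3,:3]
    return np.c_[cx+f*p[:,0]/p[:,2],cy+f*p[:,1]/p[:,2]]
E
python3 - <<'E'
from h import *
snapshot("top");C=cam("top")
for n,z in (("capA_grip",.071),("capB_grip",.032),("capC_grip",.032),("capD_grip",.032),("baseA_seat",.03),("baseB_seat",.03),("baseC_seat",.03)):
    for d in landmark_of(n,"top")[:4]: print(n,np.round(d["at"],1),round(d["p"],2),np.round(unproj(d["at"],z,C),3))
E
```

```text
capA_grip [212.6 138.8] 0.92 [0.618 0.175 0.071]
capA_grip [319.4 209.1] 0.18 [ 0.437 -0.113  0.071]
capB_grip [420.  298.5] 0.97 [ 0.208 -0.388  0.032]
capB_grip [360.6 205.6] 0.94 [ 0.453 -0.228  0.032]
capB_grip [364.6 265.6] 0.78 [ 0.292 -0.24   0.032]
capB_grip [146.8 152.6] 0.56 [0.585 0.36  0.032]
capC_grip [183.3 204.2] 0.92 [0.445 0.254 0.032]
capC_grip [188.6 268.2] 0.66 [0.273 0.232 0.032]
capD_grip [271.5 211.9] 0.63 [0.43  0.013 0.032]
baseA_seat [341.6 131.9] 0.93 [ 0.656 -0.174  0.03 ]
baseB_seat [215.8 142.4] 0.79 [0.618 0.172 0.03 ]
baseB_seat [273.6 213.1] 0.16 [0.427 0.008 0.03 ]
baseC_seat [282.3 130.5] 0.91 [ 0.656 -0.01   0.03 ]
baseC_seat [182.3 207.6] 0.35 [0.436 0.256 0.03 ]
```

Emit:
drive_tool:
  plan:
    - {"roll": -1,"z": -0.3}
    - {"roll": -1,"z": -0.3}
    - {"roll": -1}
    - {"roll": -1}
    - {"roll": -1}
    - {"roll": -1}
    - {"roll": -1}
    - {"roll": -1}

```text
validation failed for argument at $.pl...
```

Emit:
drive_tool:
  plan:
    - {"claw": 1,"x": 0,"y": 0,"roll": -1,"z": -0.3}
    - {"claw": 1,"x": 0,"y": 0,"roll": -1,"z": -0.3}
    - {"claw": 1,"x": 0,"y": 0,"z": 0,"roll": -1}
    - {"claw": 1,"x": 0,"y": 0,"z": 0,"roll": -1}
    - {"claw": 1,"x": 0,"y": 0,"z": 0,"roll": -1}
    - {"claw": 1,"x": 0,"y": 0,"z": 0,"roll": -1}
    - {"claw": 1,"x": 0,"y": 0,"z": 0,"roll": -1}
    - {"claw": 1,"x": 0,"y": 0,"z": 0,"roll": -1}

```text
t: 1.55
tool_pos: [0.1645, -0.5248, 0.2507]
orientation: [3.142, -0.0, -0.062]
contact_force: [-0.2, 0.9, 0.2]
opening: 0.999
```

Emit:
drive_tool:
  plan:
    - {"claw": 1,"x": 1,"y": -0.75,"z": 0,"roll": -0.41}
    - {"claw": 1,"x": 1,"y": -0.75,"z": 0,"roll": 0}
    - {"claw": 1,"x": 1,"y": -0.75,"z": 0,"roll": 0}
    - {"claw": 1,"x": 1,"y": -0.75,"z": 0,"roll": 0}
    - {"claw": 1,"x": 1,"y": -0.75,"z": 0,"roll": 0}
    - {"claw": 1,"x": 1,"y": -0.75,"z": 0,"roll": 0}
    - {"claw": 1,"x": 1,"y": -0.75,"z": 0,"roll": 0}
    - {"claw": 1,"x": 1,"y": -0.75,"z": 0,"roll": 0}
    - {"claw": 1,"x": 1,"y": -0.75,"z": 0,"roll": 0}
    - {"claw": 1,"x": 1,"y": -0.75,"z": 0,"roll": 0}
    - {"claw": 1,"x": 1,"y": -0.75,"z": 0,"roll": 0}
    - {"claw": 1,"x": 1,"y": -0.75,"z": 0,"roll": 0}

```text
t: 3.05
tool_pos: [0.6495, -0.1689, 0.2507]
orientation: [3.141, -0.0, -0.005]
contact_force: [-0.1, -0.7, -0.6]
opening: 1.0
```

Run:
```python
from h import *
o=get_obs();print(o["t"],o["tool_pos"],o["orientation"],o["joint_vel"])
cv2.imwrite("pics/w1.png",snapshot("wrist"))
```

```text
3.05 [ 0.64953555 -0.16891661  0.25071483] [ 3.14135802e+00 -2.23106535e-04 -5.46617192e-03] [ 0.52348582  0.49529302  0.81637031  0.31321857 -0.00304789  0.52175778]
```

View pics/w1.png

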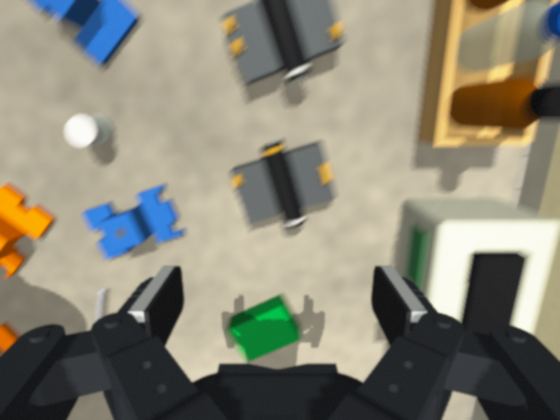

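```bash
cat >> h.py <<'E'
def keyblobs(im,minA=15):
    hsv=cv2.cvtColor(im,cv2.COLOR_BGR2HSV)
    m=cv2.inRange(hsv,(15,120,90),(32,255,255))
    n,l,s,c=cv2.connectedComponentsWithStats(m)
    return [(c[i].round(1),s[i,4],s[i,2:4]) for i in range(1,n) if s[i,4]>=minA],m
E
python3 - <<'E'
from h import *
im=snapshot("wrist");o=get_obs();print(o["t"],o["tool_pos"],o["orientation"],abs(o["joint_vel"]).max())
im=snapshot("wrist");
cv2.imwrite("pics/w2.png",im)
C=cam("wrist",get_obs())
for b in keyblobs(im)[0]:
    if b[0][1]<230: print(*b,unproj(b[0],.036,C).round(4))
for n in("baseA_seat","baseC_seat"):
    for d in landmark_of(n,"wrist")[:2]: print(n,np.round(d["at"],1),round(d["p"],2),np.round(unproj(d["at"],.03,C),4))
cv2.imwrite("pics/w2z.png",cv2.resize(im[0:250,200:360],None,fx=2.4*1.6,fy=2.4,interpolation=cv2.INTER_CUBIC) if 0 else cv2.resize(im[0:240,200:380],None,fx=2.5,fy=2.5,interpolation=cv2.INTER_CUBIC))
E
```

```text
3.15 [ 0.65131683 -0.16646796  0.24971727] [-3.14032311e+00 -9.64527043e-04 -2.48457569e-04] 0.06549222587850079
[446.5  56.2] 4153 [140 152] [ 0.8233 -0.0363  0.036 ]
[223.8  31.7] 139 [13 16] [ 0.5962 -0.0133  0.036 ]
[330.   37.9] 137 [13 16] [ 0.7032 -0.0192  0.036 ]
[231.4  53. ] 134 [13 15] [ 0.603  -0.0328  0.036 ]
[484.9 109.1] 5046 [101  88] [ 0.872  -0.0881  0.036 ]
[267.3 155.7] 130 [21 11] [ 0.6386 -0.1372  0.036 ]
[319.4 178.7] 169 [12 21] [ 0.6976 -0.1632  0.036 ]
[231.3 185.8] 92 [11 12] [ 0.597  -0.1713  0.036 ]
[ 19.3 219.6] 1190 [47 53] [ 0.3442 -0.2118  0.036 ]
baseA_seat [276.9 193.1] 0.73 [ 0.6492 -0.1814  0.03  ]
baseC_seat [276.6  34.1] 0.9 [ 0.6492 -0.0143  0.03  ]
```

View pics/w2z.png

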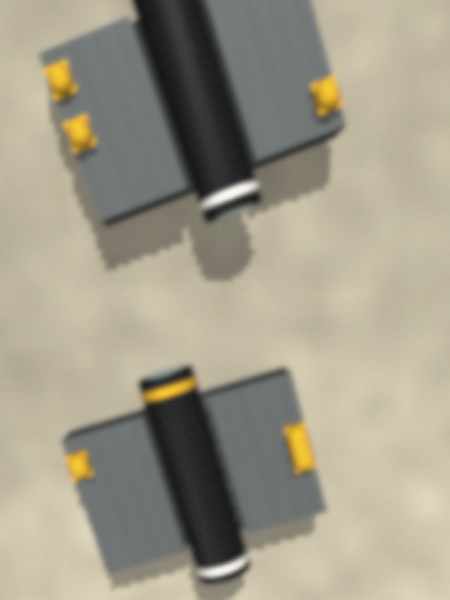

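Emit:
drive_tool:
  plan:
    - {"claw": 1,"x": -0.1,"y": -0.85,"z": 0,"roll": 0.1}
    - {"claw": 1,"x": -0.1,"y": -0.85,"z": 0,"roll": 0.1}
    - {"claw": 1,"x": -0.1,"y": -0.85,"z": 0,"roll": 0.1}
    - {"claw": 1,"x": -0.1,"y": -0.85,"z": 0,"roll": 0.1}
    - {"claw": 1,"x": -0.1,"y": -0.85,"z": 0,"roll": 0.1}
    - {"claw": 1,"x": -0.1,"y": -0.85,"z": 0,"roll": 0}
    - {"claw": 1,"x": -0.1,"y": -0.85,"z": 0,"roll": 0}
    - {"claw": 1,"x": -0.1,"y": -0.85,"z": 0,"roll": 0}
    - {"claw": 1,"x": -0.1,"y": -0.85,"z": 0,"roll": 0}
    - {"claw": 1,"x": 0,"y": -0.5,"z": 0,"roll": 0}
    - {"claw": 1,"x": 0,"y": 0,"z": 0,"roll": 0}

```text
t: 4.68
tool_pos: [0.6309, 0.1573, 0.2508]
orientation: [3.141, -0.0, -0.08]
contact_force: [0.6, -0.2, 0.7]
opening: 0.999
```

Run:
```python
from h import *
o=get_obs();print(o["t"],o["tool_pos"],o["orientation"],abs(o["joint_vel"]).max())
im=snapshot("wrist");cv2.imwrite("pics/w3.png",im)
C=cam("wrist",o)
for n,z in(("capA_grip",.071),("baseB_seat",.03)):
    for d in landmark_of(n,"wrist")[:2]: print(n,np.round(d["at"],1),round(d["p"],2),np.round(unproj(d["at"],z,C),4))
cv2.imwrite("pics/w3z.png",cv2.resize(im[60:360,130:430],None,fx=2,fy=2,interpolation=cv2.INTER_CUBIC))
```

```text
4.675 [0.63089559 0.15731248 0.2508199 ] [ 3.14114730e+00 -2.84352085e-04 -7.98528105e-02] 0.027033889674180394
capA_grip [262.5 169.3] 0.65 [0.6177 0.1795 0.071 ]
```

View pics/w3z.png

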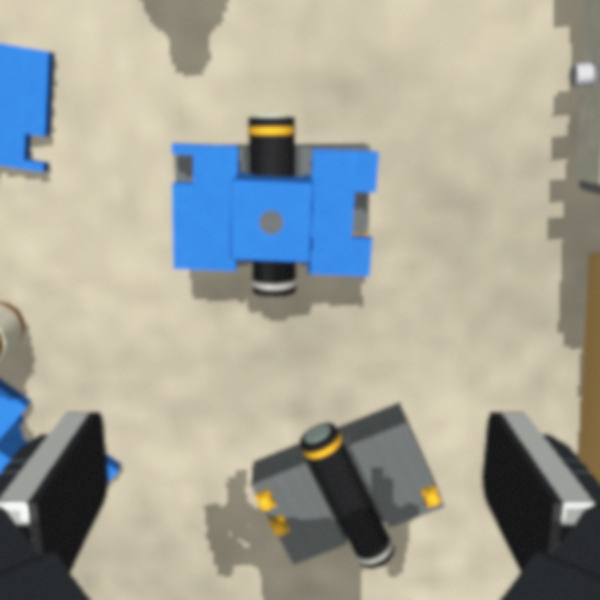

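```bash
cat >> h.py <<'E'
from scipy.optimize import minimize
CAPN={"A":[(-1,21,15.5),(1,0,25.5)],"B":[(-1,0,15.5),(1,-21,15.5),(1,21,15.5)],"C":[(-1,0,15.5),(-1,21,15.5),(1,-21,15.5)]}
KEYS={"A":[(-1,21,12),(1,0,22)],"B":[(-1,0,12),(1,-21,12),(1,21,12)],"C":[(-1,0,12),(-1,21,12),(1,-21,12)]}
S=4
def earpoly(s,n):
    # outline of ear on side s, with notches, mm
    P=[(20*s,-34),(55*s,-34)]
    for _,y,w in sorted([k for k in n if k[0]==s],key=lambda k:k[1]):
        P+=[(55*s,y-w/2),(43.5*s,y-w/2),(43.5*s,y+w/2),(55*s,y+w/2)]
    return P+[(55*s,34),(20*s,34)]
def world(P,z,pose):
    P=np.array(P,float)/1000;c,s=np.cos(pose[2]),np.sin(pose[2])
    return np.c_[pose[0]+c*P[:,0]-s*P[:,1],pose[1]+s*P[:,0]+c*P[:,1],np.full(len(P),z)]
def draw(m,Q,off,hull=False):
    q=((Q-off)*S)
    if hull:q=cv2.convexHull(q.astype(np.float32))[:,0]
    cv2.fillPoly(m,[np.round(q*16).astype(np.int32)],1,shift=4)
def rend_cap(k,pose,z0,C,off,sh):
    m=np.zeros((sh[0]*S,sh[1]*S),np.uint8)
    for s in(-1,1):
        for z in(0.,.005,.010): draw(m,proj(world(earpoly(s,CAPN[k]),z0+z,pose),C),off)
    b=[(-20,-20),(20,-20),(20,20),(-20,20)]
    draw(m,np.r_[proj(world(b,z0+.044,pose),C),proj(world(b,z0+.02,pose),C)],off,True)
    return m
def rend_base(k,pose,z0,C,off,sh):
    m=np.zeros((sh[0]*S,sh[1]*S),np.uint8)
    for s,y,w in KEYS[k]:
        lo=[(50*s-5,y-w/2),(50*s+5,y-w/2),(50*s+5,y+w/2),(50*s-5,y+w/2)]
        hi=[(50*s-2,y-w/2+2),(50*s+2,y-w/2+2),(50*s+2,y+w/2-2),(50*s-2,y+w/2-2)]
        draw(m,np.r_[proj(world(lo,z0,pose),C),proj(world(lo,z0+.005,pose),C),proj(world(hi,z0+.009,pose),C)],off,True)
    return m
def bluemask(im):
    return cv2.inRange(cv2.cvtColor(im,cv2.COLOR_BGR2HSV),(100,130,50),(125,255,255))
def fit(kind,k,im,C,pose,z0,pad=14,out=None,blur=3):
    full=bluemask(im) if kind=="cap" else keyblobs(im)[1]
    ex=[(-55,-34),(55,-34),(55,34),(-55,34)]
    q=np.r_[proj(world(ex,z0,pose),C),proj(world(ex,z0+(.044 if kind=="cap" else .009),pose),C)]
    lo=np.maximum(np.floor(q.min(0)-pad),0).astype(int);hi=np.minimum(np.ceil(q.max(0)+pad),[559,419]).astype(int)
    sh=(hi-lo)[::-1];M=full[lo[1]:hi[1],lo[0]:hi[0]]
    M=cv2.resize((M>0).astype(np.uint8)*255,None,fx=S,fy=S,interpolation=cv2.INTER_LINEAR).astype(np.float32)/255
    # pixel centre convention: integer = centre
    off=lo-0.5+0.0
    r=rend_cap if kind=="cap" else rend_base
    def cost(v,b):
        R=r(k,np.array([v[0]/1000,v[1]/1000,v[2]/30])+pose,z0,C,off,sh).astype(np.float32)
        d=cv2.GaussianBlur(R,(0,0),b*S)-cv2.GaussianBlur(M,(0,0),b*S)
        return float((d*d).sum()/M.sum())
    v=np.zeros(3)
    for b in(blur*2,blur,1):
        st=np.vstack([v]+[v+e for e in np.eye(3)*(4 if b>1 else 1.)])
        v=minimize(cost,v,(b,),method="Nelder-Mead",options=dict(initial_simplex=st,xatol=.03,fatol=1e-6)).x
    p=np.array([v[0]/1000,v[1]/1000,v[2]/30])+pose
    if out:
        R=r(k,p,z0,C,off,sh);z=cv2.resize(im[lo[1]:hi[1],lo[0]:hi[0]],None,fx=S,fy=S)
        cs,_=cv2.findContours(R,cv2.RETR_LIST,cv2.CHAIN_APPROX_NONE);cv2.drawContours(z,cs,-1,(0,0,255),1)
        f=min(1,780/z.shape[1],580/z.shape[0]);cv2.imwrite(out,cv2.resize(z,None,fx=f,fy=f))
    return p,cost(v,1)
def intool(p,o):
    y=o["orientation"][2];d=np.array(p[:2])-o["tool_pos"][:2]
    tx=np.array([np.cos(y),np.sin(y)]);ty=np.array([np.sin(y),-np.cos(y)])
    return np.round([d@tx*1000,d@ty*1000,-np.degrees(p[2]-y)],2)  # mm,mm, roll deg about tool z
E
python3 - <<'E'
from h import *
o=get_obs();im=cv2.imread("pics/w3.png");C=cam("wrist",o)
p,c=fit("cap","A",im,C,np.array([.6177,.1795,-.116]),.039,out="pics/f1.png");print(p,c,intool(p,o))
E
```

```text
[ 0.6207444   0.17837389 -0.11971745] 0.028256753459572792 [-12.12 -21.57   2.16]
```

View pics/f1.png

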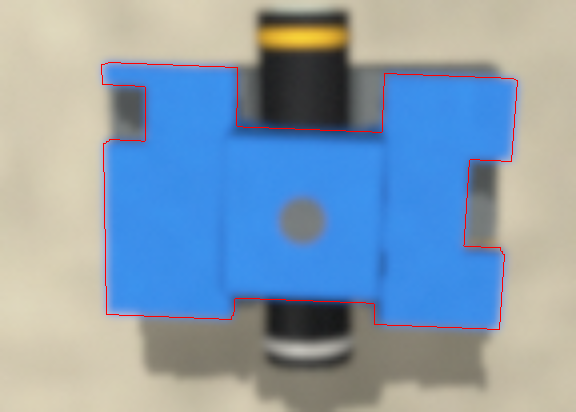

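Emit:
drive_tool:
  plan:
    - {"claw": 1,"x": -0.3,"y": -0.54,"z": 0.3,"roll": 0.25}
    - {"claw": 1,"x": 0,"y": 0,"z": 0.9,"roll": 0}
    - {"claw": 1,"x": 0,"y": 0,"z": 0.9,"roll": 0}
    - {"claw": 1,"x": 0,"y": 0,"z": 0.9,"roll": 0}
    - {"claw": 1,"x": 0,"y": 0,"z": 0.7,"roll": 0}
    - {"claw": 1,"x": 0,"y": 0,"z": 0.4,"roll": 0}
    - {"claw": 1,"x": 0,"y": 0,"z": 0.2,"roll": 0}
    - {"claw": 1,"x": 0,"y": 0,"z": 0,"roll": 0}

```text
t: 5.82
tool_pos: [0.6209, 0.1795, 0.0789]
orientation: [3.142, -0.0, -0.118]
contact_force: [0.2, 0.3, -0.0]
opening: 1.005
```

Emit:
drive_tool:
  plan:
    - {"claw": 0.2,"x": 0,"y": 0,"z": 0,"roll": 0}
    - {"claw": 0.2,"x": 0,"y": 0,"z": 0,"roll": 0}
    - {"claw": 0.2,"x": 0,"y": 0,"z": 0,"roll": 0}
    - {"claw": 0.2,"x": 0,"y": 0,"z": 0,"roll": 0}
    - {"claw": 0.2,"x": 0,"y": 0,"z": 0,"roll": 0}
    - {"claw": 0.2,"x": 0,"y": 0,"z": 0,"roll": 0}

```text
t: 6.58
tool_pos: [0.6207, 0.1798, 0.0786]
orientation: [3.142, 0.0, -0.118]
contact_force: [-0.2, -0.2, 0.1]
opening: 0.199
```

Run:
```python
from h import *
o=get_obs();print(o)
im=snapshot("wrist");cv2.imwrite("pics/w4.png",im)
```

```text
{'t': 6.575, 'q': array([ 1.67901384e-01,  6.23150688e-01, -1.12215434e-01,  8.35531442e-01,
        6.74606848e-07,  1.85667088e+00]), 'joint_vel': array([ 4.69577017e-04,  6.99958683e-05, -3.29943144e-05,  1.32119575e-03,
        8.21892291e-05,  1.32326643e-04]), 'effort': array([ 6.77650416e-03, -5.65431726e+01,  2.36393899e+01,  1.95785913e-03,
        1.61961329e-04,  1.35090676e-05]), 'tool_pos': array([0.62065613, 0.1798494 , 0.07864304]), 'orientation': array([ 3.14156475e+00,  9.73185425e-05, -1.17973173e-01]), 'contact_force': array([-0.15738594, -0.17559216,  0.10092476]), 'ft_torque': array([ 0.03338206, -0.0129618 ,  0.04169356]), 'opening': 0.19932057583961355}
```

View pics/w4.png

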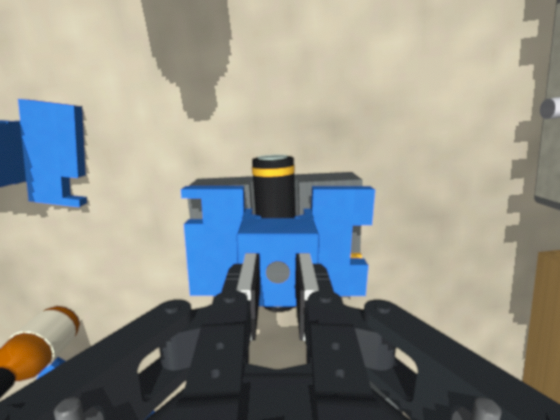

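Run:
```python
from h import *
im=cv2.imread("pics/w4.png")
z=cv2.resize(im[170:390,150:410],None,fx=3,fy=3,interpolation=cv2.INTER_CUBIC);z=np.clip(z*1.5,0,255).astype(np.uint8)
cv2.imwrite("pics/w4z.png",z)
o=get_obs();C=cam("wrist",o)
s=snapshot("scene");cv2.imwrite("pics/s4z.png",cv2.resize(s[180:340,280:440],None,fx=3.5,fy=3.5,interpolation=cv2.INTER_CUBIC))
```

```text
(no output)
```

View pics/w4z.png

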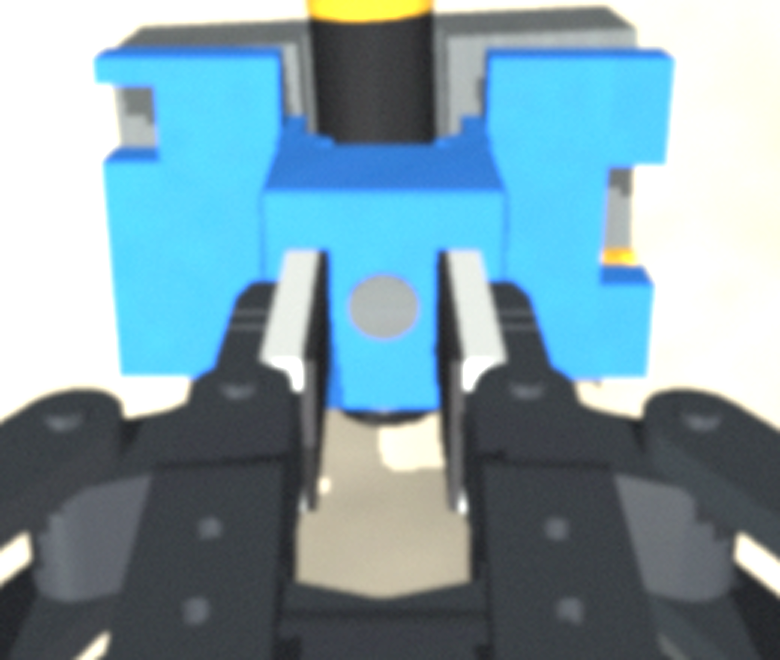

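View pics/s4z.png

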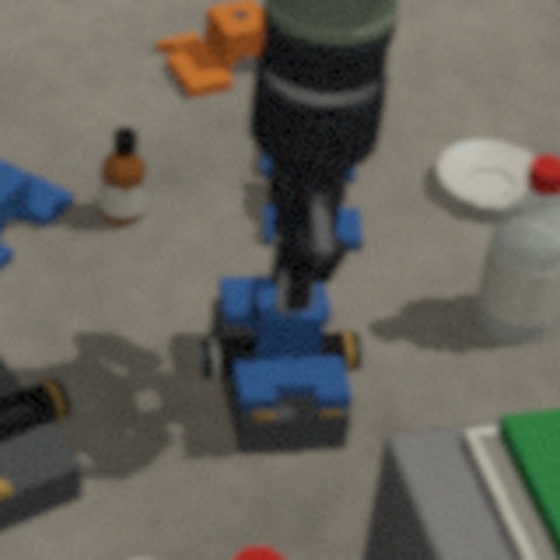

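Run:
```python
from h import *
o=get_obs();C=cam("scene");t=o["tool_pos"]
f=np.array([280,180])
for dz in(0,-.025,.03,.054): print(dz,((proj(t+[0,0,dz],C)[0]-f)*3.5).round())
for w in([.6207,.1784,.083],[.6207,.1784,.03],[.6207,.1784,0]): print(w,((proj(w,C)[0]-f)*3.5).round())
Cw=cam("wrist",o)
for P in([.6207,.1784,.083],): print(proj(P,Cw))
p,c=fit("cap","A",cv2.imread("pics/w4.png"),Cw,np.array([.6207,.1784,-.12]),.039,out="pics/f2.png");print(p,c)
```

```text
0 [286. 297.]
-0.025 [282. 326.]
0.03 [291. 262.]
0.054 [295. 232.]
[0.6207, 0.1784, 0.083] [284. 292.]
[0.6207, 0.1784, 0.03] [276. 352.]
[0.6207, 0.1784, 0] [272. 385.]
[[277.0688201  275.05404767]]
[ 0.62108412  0.180653   -0.12039409] 0.22283707559108734
```

View pics/f2.png

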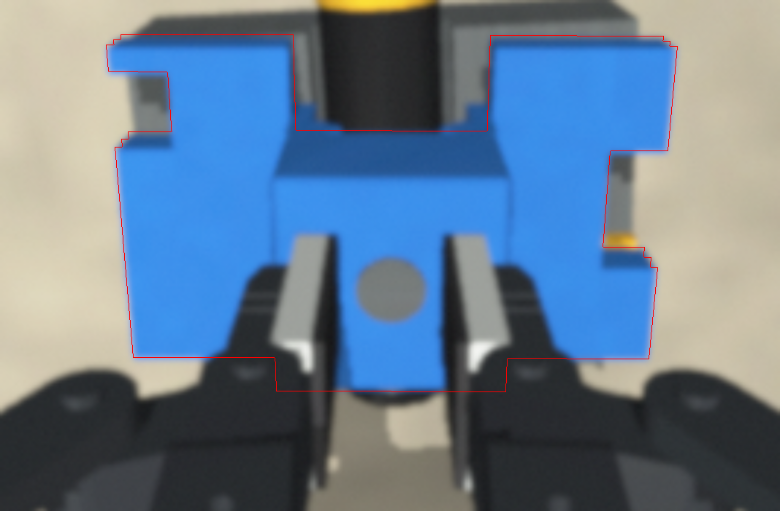

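Emit:
drive_tool:
  plan:
    - {"claw": 1,"x": 0,"y": 0,"z": -0.1,"roll": 0}
    - {"claw": 1,"x": 0,"y": 0,"z": 0,"roll": 0}
    - {"claw": 1,"x": 0,"y": 0,"z": 0,"roll": 0}
    - {"claw": 1,"x": 0,"y": 0,"z": 0.3,"roll": 0}
    - {"claw": 1,"x": 0,"y": 0,"z": 0.3,"roll": 0}
    - {"claw": 1,"x": 0,"y": 0,"z": 0.2,"roll": 0}
    - {"claw": 1,"x": 0,"y": 0,"z": 0,"roll": 0}

```text
t: 7.55
tool_pos: [0.6198, 0.1797, 0.0493]
orientation: [3.141, 0.002, -0.118]
contact_force: [0.0, 0.2, -0.0]
opening: 1.001
```

Run:
```python
from h import *
o=get_obs();print(o["t"],o["tool_pos"],o["contact_force"],o["opening"])
im=snapshot("wrist");cv2.imwrite("pics/w5.png",im[150:,100:460])
```

```text
7.55 [0.61976507 0.17966661 0.04931944] [ 0.04264981  0.1912177  -0.00687531] 1.0012904969346679
```

View pics/w5.png

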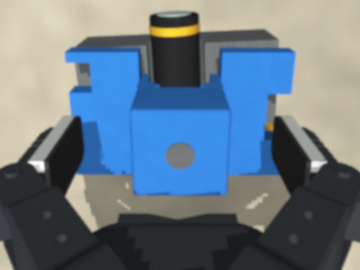

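Emit:
drive_tool:
  plan:
    - {"claw": 0.1,"x": 0,"y": 0,"z": 0.1,"roll": 0}
    - {"claw": 0.1,"x": 0,"y": 0,"z": 0,"roll": 0}
    - {"claw": 0.1,"x": 0,"y": 0,"z": 0,"roll": 0}
    - {"claw": 0.1,"x": 0,"y": 0,"z": 0,"roll": 0}
    - {"claw": 0.1,"x": 0,"y": 0,"z": 0,"roll": 0}

```text
t: 8.22
tool_pos: [0.621, 0.1799, 0.047]
orientation: [-3.141, -0.001, -0.118]
contact_force: [0.8, -0.1, 1.0]
opening: 0.457
```

Emit:
drive_tool:
  plan:
    - {"claw": 0.1,"x": 0,"y": 0,"z": -0.3,"roll": 0}
    - {"claw": 0.1,"x": 0,"y": 0,"z": -0.7,"roll": 0}
    - {"claw": 0.1,"x": 0,"y": 0,"z": -1,"roll": 0}
    - {"claw": 0.1,"x": 0,"y": 0,"z": 0,"roll": 0}

```text
t: 8.72
tool_pos: [0.6232, 0.1803, 0.1305]
orientation: [-3.14, -0.006, -0.118]
contact_force: [0.4, -0.5, -3.1]
opening: 0.461
```

Run:
```python
from h import *
snapshot("top")
o=get_obs();print(o["t"],o["tool_pos"],o["orientation"],o["contact_force"],o["opening"])
im=snapshot("wrist");cv2.imwrite("pics/w6.png",im)
```

```text
8.775 [0.62165805 0.18002588 0.12819759] [-3.14072809e+00 -2.86155829e-03 -1.17995102e-01] [-0.39876855  0.02928101 -4.39416932] 0.45905212044806415
```

View pics/w6.png

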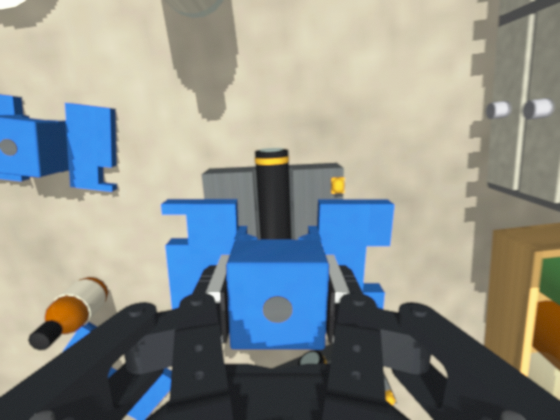

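Emit:
drive_tool:
  plan:
    - {"claw": 0.1,"x": 0,"y": 0.93,"z": -0.6,"roll": -0.27}
    - {"claw": 0.1,"x": 0,"y": 0.93,"z": -0.6,"roll": -0.27}
    - {"claw": 0.1,"x": 0,"y": 0.93,"z": -0.6,"roll": -0.27}
    - {"claw": 0.1,"x": 0,"y": 0.93,"z": 0,"roll": -0.27}
    - {"claw": 0.1,"x": 0,"y": 0.93,"z": 0,"roll": -0.27}
    - {"claw": 0.1,"x": 0,"y": 0.93,"z": 0,"roll": -0.27}
    - {"claw": 0.1,"x": 0,"y": 0.93,"z": 0,"roll": -0.27}
    - {"claw": 0.1,"x": 0,"y": 0.93,"z": 0,"roll": -0.27}
    - {"claw": 0.1,"x": 0,"y": 0.93,"z": 0,"roll": -0.27}
    - {"claw": 0.1,"x": 0,"y": 0.93,"z": 0,"roll": -0.27}
    - {"claw": 0.1,"x": 0,"y": 0,"z": 0,"roll": 0}
    - {"claw": 0.1,"x": 0,"y": 0,"z": 0,"roll": 0}

```text
t: 10.32
tool_pos: [0.6432, -0.1883, 0.1966]
orientation: [-3.139, 0.003, 0.287]
contact_force: [-0.2, -0.7, -2.8]
opening: 0.461
```

```bash
cat > p.py <<'E'
s=open("h.py").read()
s=s.replace("out=None,blur=3):","out=None,blur=3,held=False):")
s=s.replace("    # pixel centre convention","""    W=np.ones(M.shape,np.float32)
    if held:
        F=np.ones((420,560),np.float32);F[310:]=0;F[252:,165:232]=0;F[252:,325:400]=0
        W=cv2.resize(F[lo[1]:hi[1],lo[0]:hi[0]],None,fx=S,fy=S,interpolation=cv2.INTER_NEAREST)
    # pixel centre convention""").replace("return float((d*d).sum()/M.sum())","return float((d*d*W).sum()/M.sum())")
open("h.py","w").write(s)
E
python3 p.py
python3 - <<'E'
from h import *
o=get_obs();print(o["t"],o["tool_pos"],o["orientation"],o["contact_force"],o["opening"],abs(o["joint_vel"]).max())
im=snapshot("wrist");cv2.imwrite("pics/w7.png",im);C=cam("wrist",o)
t=o["tool_pos"];y=o["orientation"][2]
p,c=fit("cap","A",im,C,np.array([t[0],t[1],y]),t[2]-.008,out="pics/f7a.png",held=True);print(p,c,intool(p,o))
b,c=fit("base","A",im,C,np.array([.6503,-.1773,.287]),.03,out="pics/f7b.png",blur=2);print(b,c,intool(b,o))
E
```

```text
10.325 [ 0.64323093 -0.18826072  0.19664921] [-3.13886304e+00  2.68761569e-03  2.86568281e-01] [-0.20885827 -0.66440658 -2.77119668] 0.4607978740766389 0.019372187963612664
[ 0.64368539 -0.18824071  0.28371412] 0.06707480549812317 [0.44 0.11 0.16]
[ 0.65304059 -0.17559693  0.2859392 ] 0.26794174313545227 [12.99 -9.37  0.04]
```

View pics/f7a.png

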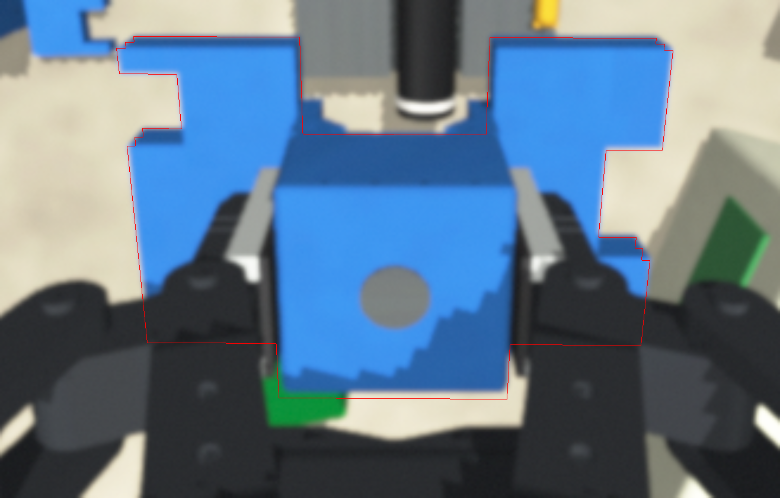

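View pics/f7b.png

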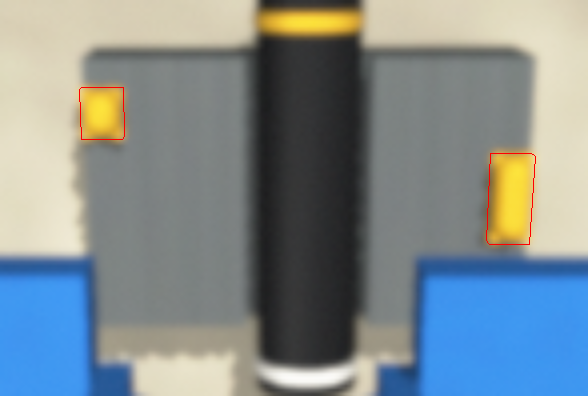

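Emit:
drive_tool:
  plan:
    - {"claw": 0.1,"x": 0.31,"y": -0.24,"z": 0.3,"roll": 0}
    - {"claw": 0.1,"x": 0,"y": 0,"z": 0.9,"roll": 0}
    - {"claw": 0.1,"x": 0,"y": 0,"z": 0.9,"roll": 0}
    - {"claw": 0.1,"x": 0,"y": 0,"z": 0.7,"roll": 0}
    - {"claw": 0.1,"x": 0,"y": 0,"z": 0.4,"roll": 0}
    - {"claw": 0.1,"x": 0,"y": 0,"z": 0,"roll": 0}
    - {"claw": 0.1,"x": 0,"y": 0,"z": 0,"roll": 0}

```text
t: 11.25
tool_pos: [0.6546, -0.1761, 0.0719]
orientation: [3.14, -0.002, 0.287]
contact_force: [-0.1, -1.1, -2.6]
opening: 0.464
```

Run:
```python
from h import *
o=get_obs();print(o["t"],o["tool_pos"],o["orientation"],o["contact_force"],o["opening"],abs(o["joint_vel"]).max())
im=snapshot("wrist");cv2.imwrite("pics/w8.png",im);C=cam("wrist",o)
print(keyblobs(im)[0])
cv2.imwrite("pics/w8z.png",cv2.resize(im[130:330,130:420],None,fx=2.7,fy=2.7,interpolation=cv2.INTER_CUBIC))
```

```text
11.25 [ 0.6546218  -0.17606715  0.07188083] [ 3.14044195e+00 -1.61576848e-03  2.87474338e-01] [-0.08508006 -1.06184219 -2.63479942] 0.4638290470798829 0.010530718859389908
[(array([543.2, 198.5]), np.int32(2819), array([ 48, 114], dtype=int32)), (array([273.9, 171.5]), np.int32(431), array([43, 12], dtype=int32)), (array([190.6, 196.9]), np.int32(44), array([18,  3], dtype=int32))]
```

View pics/w8z.png

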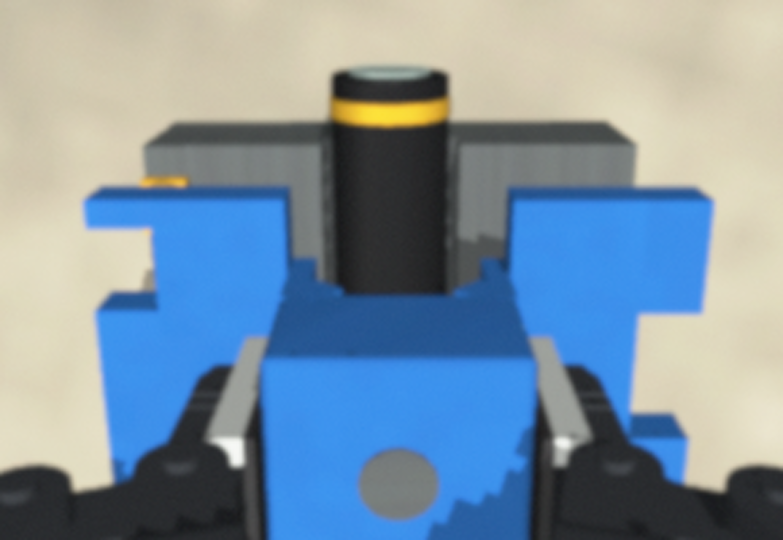

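Emit:
drive_tool:
  plan:
    - {"claw": 0.1,"x": -0.05,"y": -0.02,"z": 0.15,"roll": 0}
    - {"claw": 0.1,"x": 0,"y": 0,"z": 0,"roll": 0}
    - {"claw": 0.1,"x": 0,"y": 0,"z": 0,"roll": 0}

```text
t: 11.68
tool_pos: [0.6514, -0.1761, 0.0648]
orientation: [3.142, -0.0, 0.287]
contact_force: [-0.1, 0.1, -2.7]
opening: 0.457
```

Run:
```python
from h import *
o=get_obs();print(o["t"],o["tool_pos"],o["orientation"],o["contact_force"],abs(o["joint_vel"]).max())
im=snapshot("wrist");cv2.imwrite("pics/w9.png",im);C=cam("wrist",o)
t=o["tool_pos"];y=o["orientation"][2]
p,c=fit("cap","A",im,C,np.array([t[0],t[1],y]),t[2]-.008,held=True);print(p,c,intool(p,o), intool([.65304,-.1756,.286],o))
ob=get_obs();print(ob["tool_pos"],ob["orientation"])
cv2.imwrite("pics/w9z.png",cv2.resize(im[130:330,130:420],None,fx=2.7,fy=2.7,interpolation=cv2.INTER_CUBIC))
```

```text
11.675 [ 0.65143106 -0.17605111  0.0648228 ] [ 3.14153855e+00 -1.15635728e-04  2.86850402e-01] [-0.0655207   0.11268985 -2.74221662] 0.005214650006860088
[ 0.65192536 -0.17566586  0.28708333] 0.03502678871154785 [ 0.58 -0.23 -0.01] [1.67 0.02 0.05]
[ 0.65148989 -0.17608774  0.06484835] [ 3.14148050e+00 -1.88805633e-04  2.86831721e-01]
```

View pics/w9z.png

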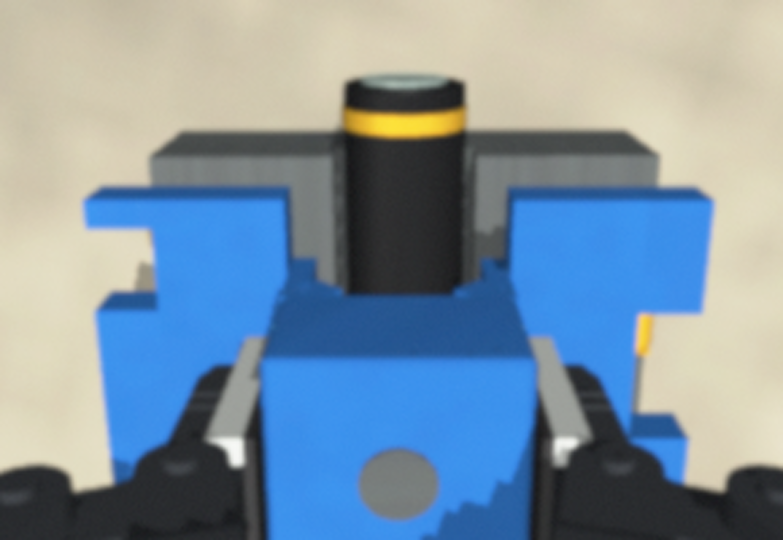

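Run:
```python
from h import *
o=get_obs();im=cv2.imread("pics/w9.png");C=cam("wrist",o)
t=o["tool_pos"];y=o["orientation"][2]
p,c=fit("cap","A",im,C,np.array([t[0],t[1],y]),t[2]-.008,held=True,out="pics/f9.png");print(p,intool(p,o))
print(proj(world([(-55,34),(55,34),(0,0)],t[2]+.002,p),C), C[3][:3,:3]@[0,0,1])
print(proj(world([(-55,34),(55,34),(-55,-34),(55,-34)],.03,[.65304,-.1756,.286]),C))
```

```text
[ 0.65201837 -0.17565433  0.28871918] [ 0.63 -0.27 -0.11]
[[159.45309331 203.77597457]
 [394.48490679 203.42393648]
 [277.05061999 269.44353565]] [ 0.08016737 -0.27434856 -0.95828287]
[[183.79495432 187.11276577]
 [374.0210942  187.32225992]
 [192.54470732 291.38215368]
 [364.73658088 291.59905667]]
```

View pics/f9.png

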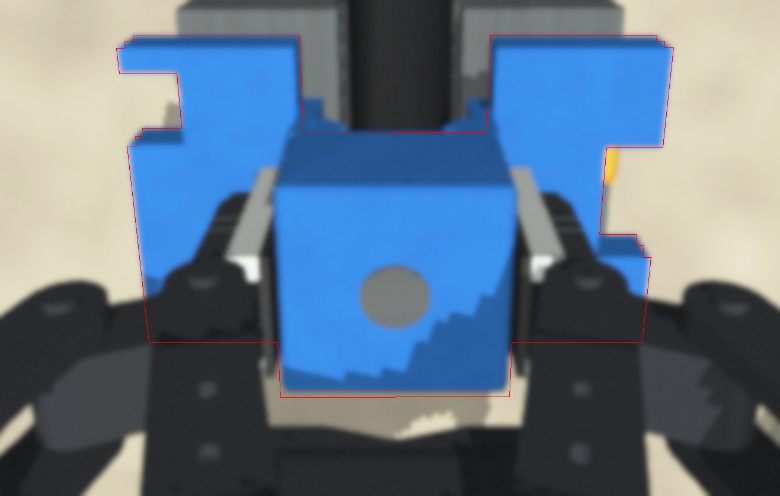

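Run:
```python
from h import *
o=get_obs();C=cam("wrist",o);t=o["tool_pos"]
print(t,o["orientation"]);M=C[3];print(M.round(4))
R=Ro.from_euler("xyz",o["orientation"]).as_matrix();print(R.round(4))
c=calibration("wrist")["T_tool_cam"];print(c.round(4))
print(R.T@(M[:3,3]-t), proj(t,C), C[:3])
```

```text
[ 0.65148989 -0.17608774  0.06484835] [ 3.14148050e+00 -1.88805633e-04  2.86831721e-01]
[[ 9.591e-01  2.714e-01  8.020e-02  6.314e-01]
 [ 2.830e-01 -9.190e-01 -2.743e-01 -1.051e-01]
 [-8.000e-04  2.858e-01 -9.583e-01  2.118e-01]
 [ 0.000e+00  0.000e+00  0.000e+00  1.000e+00]]
[[ 9.591e-01  2.829e-01  2.000e-04]
 [ 2.829e-01 -9.591e-01 -1.000e-04]
 [ 2.000e-04  1.000e-04 -1.000e+00]]
[[ 1.000e+00  4.000e-04 -9.000e-04  8.000e-04]
 [-1.000e-04  9.583e-01  2.857e-01 -7.380e-02]
 [ 1.000e-03 -2.857e-01  9.583e-01 -1.469e-01]
 [ 0.000e+00  0.000e+00  0.000e+00  1.000e+00]]
[ 0.00082168 -0.07379706 -0.1469478 ] [[275.80738006 268.09793329]] (np.float64(320.91936954979025), 277.1677341702967, 211.1406655203318)
```

Emit:
drive_tool:
  plan:
    - {"claw": 0.1,"x": 0.03,"y": 0,"z": 0.2,"roll": 0}
    - {"claw": 0.1,"x": 0,"y": 0,"z": 0.2,"roll": 0}
    - {"claw": 0.1,"x": 0,"y": 0,"z": 0,"roll": 0}

```text
t: 12.1
tool_pos: [0.6516, -0.1752, 0.0473]
orientation: [-3.14, 0.002, 0.287]
contact_force: [-0.6, 0.7, -3.0]
opening: 0.464
```

Run:
```python
from h import *
o=get_obs();print(o["t"],o["tool_pos"],o["orientation"],o["contact_force"],abs(o["joint_vel"]).max())
for i in range(3): print(calibration("wrist")["T_tool_cam"][:3,3])
im=snapshot("wrist");print(calibration("wrist")["T_tool_cam"][:3,3]);cv2.imwrite("pics/w10.png",im)
cv2.imwrite("pics/w10z.png",cv2.resize(im[130:330,130:420],None,fx=2.7,fy=2.7,interpolation=cv2.INTER_CUBIC))
```

```text
12.1 [ 0.65162793 -0.17523443  0.04725304] [-3.14009990e+00  1.92002451e-03  2.87008291e-01] [-0.63177988  0.66602816 -2.99195532] 0.012907766765259775
[ 0.0008224  -0.0737965  -0.14694806]
[ 0.0008224  -0.0737965  -0.14694806]
[ 0.0008224  -0.0737965  -0.14694806]
[ 0.00082221 -0.07379664 -0.14694798]
```

View pics/w10z.png

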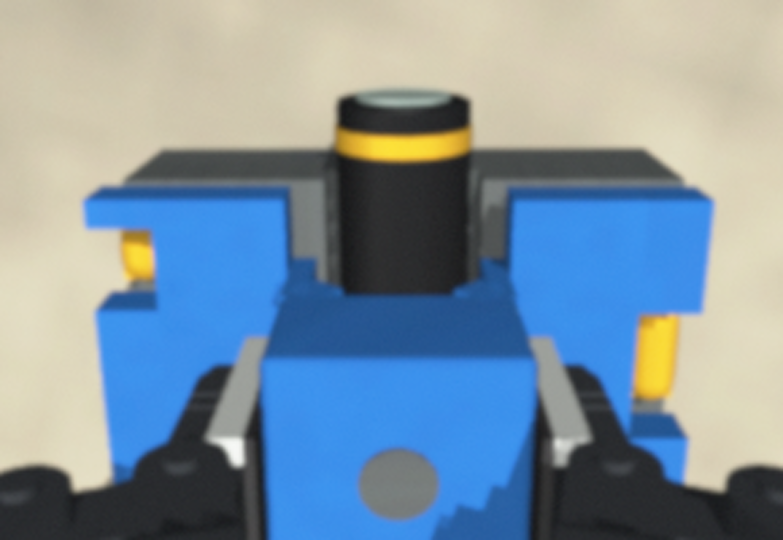

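Emit:
drive_tool:
  plan:
    - {"claw": 0.1,"x": 0.03,"y": 0,"z": 0,"roll": 0}
    - {"claw": 0.1,"x": 0,"y": 0,"z": 0.06,"roll": 0}
    - {"claw": 0.1,"x": 0,"y": 0,"z": 0.06,"roll": 0}
    - {"claw": 0.1,"x": 0,"y": 0,"z": 0,"roll": 0}

```text
t: 12.65
tool_pos: [0.6535, -0.1752, 0.0436]
orientation: [-3.141, 0.0, 0.287]
contact_force: [0.1, 0.3, -3.7]
opening: 0.462
```

Run:
```python
from h import *
o=get_obs();print(o["t"],o["tool_pos"],o["orientation"],o["contact_force"],o["ft_torque"])
im=snapshot("wrist");cv2.imwrite("pics/w11.png",im)
cv2.imwrite("pics/w11z.png",cv2.resize(im[130:330,130:420],None,fx=2.7,fy=2.7,interpolation=cv2.INTER_CUBIC))
```

```text
12.65 [ 0.6535062  -0.17518389  0.04359946] [-3.14128378e+00  4.21791850e-04  2.87000744e-01] [ 0.14021599  0.32441823 -3.72830117] [-0.00498805 -0.0101245   0.00497329]
```

View pics/w11z.png

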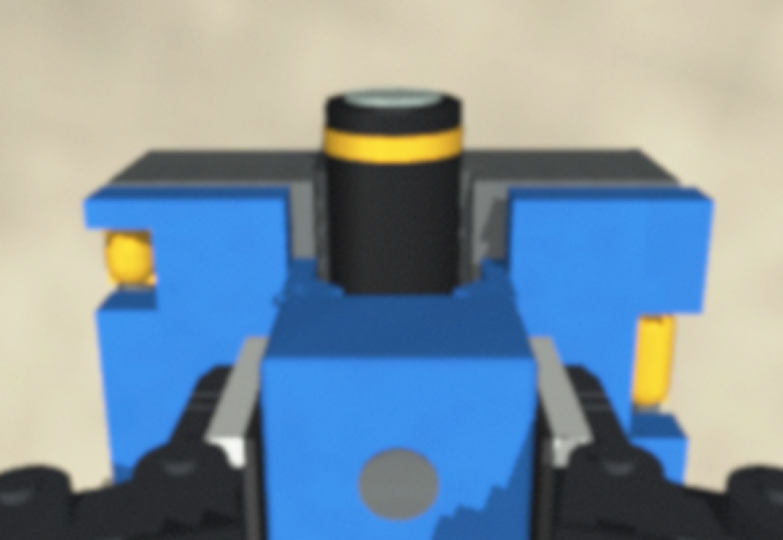

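Emit:
drive_tool:
  plan:
    - {"claw": 0.1,"x": -0.015,"y": 0,"z": 0.05,"roll": 0}
    - {"claw": 0.1,"x": 0,"y": 0,"z": 0.05,"roll": 0}
    - {"claw": 0.1,"x": 0,"y": 0,"z": 0.05,"roll": 0}
    - {"claw": 0.1,"x": 0,"y": 0,"z": 0,"roll": 0}

```text
t: 13.2
tool_pos: [0.6532, -0.1755, 0.0382]
orientation: [3.141, -0.0, 0.287]
contact_force: [-1.3, 0.1, 0.5]
opening: 0.46
```

Run:
```python
from h import *
o=get_obs();print(o["t"],o["tool_pos"],o["orientation"],o["contact_force"],o["ft_torque"])
im=snapshot("wrist");cv2.imwrite("pics/w12.png",im)
cv2.imwrite("pics/w12z.png",cv2.resize(im[130:330,130:420],None,fx=2.7,fy=2.7,interpolation=cv2.INTER_CUBIC))
```

```text
13.2 [ 0.65315587 -0.1754613   0.03818938] [ 3.14145860e+00 -1.79381980e-05  2.86997948e-01] [-1.28470609  0.12090471  0.50638949] [ 0.04751558  0.30803324 -0.01167348]
```

View pics/w12z.png

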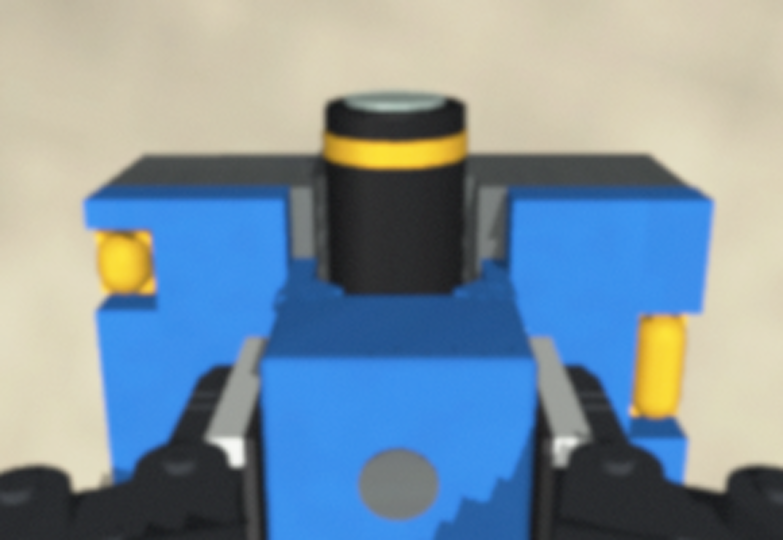

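Emit:
drive_tool:
  plan:
    - {"claw": 0.1,"x": 0,"y": 0,"z": 0.02,"roll": 0}
    - {"claw": 0.1,"x": 0,"y": 0,"z": 0,"roll": 0}
    - {"claw": 1,"x": 0,"y": 0,"z": 0,"roll": 0}
    - {"claw": 1,"x": 0,"y": 0,"z": 0,"roll": 0}
    - {"claw": 1,"x": 0,"y": 0,"z": 0,"roll": 0}
    - {"claw": 1,"x": 0,"y": 0,"z": -0.5,"roll": 0}
    - {"claw": 1,"x": 0,"y": 0,"z": -1,"roll": 0}
    - {"claw": 1,"x": 0,"y": 0,"z": -1,"roll": 0}
    - {"claw": 1,"x": 0,"y": 0,"z": -1,"roll": 0}
    - {"claw": 1,"x": 0,"y": 0,"z": 0,"roll": 0}

```text
t: 14.5
tool_pos: [0.6557, -0.1764, 0.1814]
orientation: [3.137, -0.006, 0.287]
contact_force: [1.2, 0.5, -0.3]
opening: 1.002
```

Run:
```python
from h import *
o=get_obs();print(o["t"],o["tool_pos"],o["orientation"],o["contact_force"],o["opening"])
im=snapshot("wrist");cv2.imwrite("pics/w13.png",im);C=cam("wrist",o)
for z in (.03,.034,.039):
  p,c=fit("cap","A",im,C,np.array([.653,-.1755,.287]),z,out="pics/f13_%d.png"%(z*1000));print(z,p,c)
# visible cap B
t=snapshot("top");Ct=cam("top");cv2.imwrite("pics/top13.png",t)
```

```text
14.5 [ 0.65569463 -0.17639498  0.18136221] [ 3.13697183 -0.00607125  0.287058  ] [ 1.21729964  0.45504291 -0.28262249] 1.002152618977054
0.03 [ 0.65293841 -0.17456367  0.28494211] 0.033331066370010376
0.034 [ 0.65269197 -0.17338447  0.28512918] 0.04915490746498108
0.039 [ 0.65244157 -0.17241884  0.29456542] 0.07835917174816132
```

View pics/w13.png

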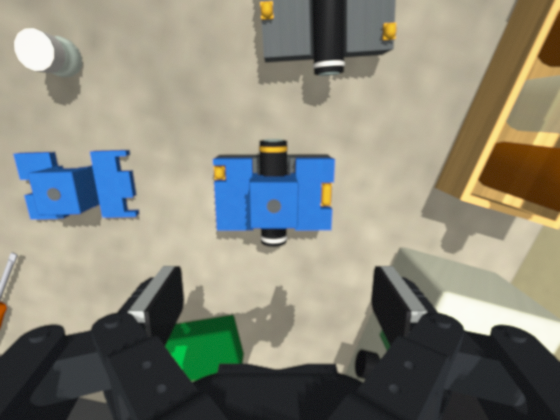

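Run:
```python
from h import *
o=get_obs();im=cv2.imread("pics/w13.png");C=cam("wrist",o)
p0=unproj([73,185],.02,C);print(p0)
p,c=fit("cap","B",im,C,np.array([p0[0],p0[1],.287]),0,out="pics/f14.png");print(p,c,intool(p,o))
```

```text
[ 0.46216773 -0.22212504  0.02      ]
[ 0.458722   -0.22631371  0.31195848] 0.0819898322224617 [-201.01   -6.33   -1.43]
```

View pics/f14.png

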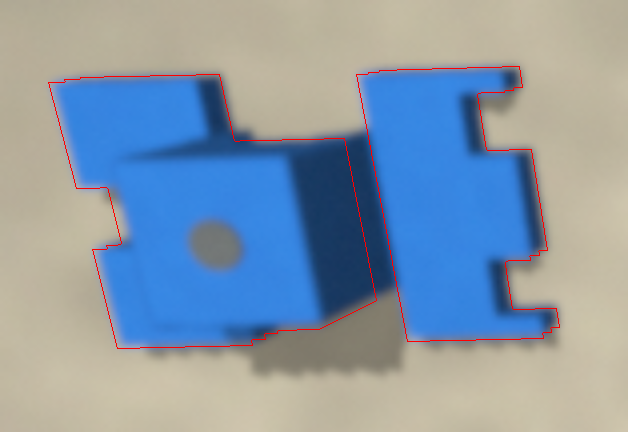

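Emit:
drive_tool:
  plan:
    - {"claw": 1,"x": -1,"y": -0.03,"z": 0,"roll": -0.17}
    - {"claw": 1,"x": -1,"y": -0.03,"z": 0,"roll": 0}
    - {"claw": 1,"x": -1,"y": -0.03,"z": 0,"roll": 0}
    - {"claw": 1,"x": -1,"y": -0.03,"z": 0,"roll": 0}
    - {"claw": 1,"x": -1,"y": -0.03,"z": 0.4,"roll": 0}
    - {"claw": 1,"x": 0,"y": 0,"z": 0.4,"roll": 0}
    - {"claw": 1,"x": 0,"y": 0,"z": 0,"roll": 0}
    - {"claw": 1,"x": 0,"y": 0,"z": 0,"roll": 0}

```text
t: 15.6
tool_pos: [0.4608, -0.2301, 0.1448]
orientation: [-3.141, 0.001, 0.313]
contact_force: [-0.8, -1.4, -0.1]
opening: 1.001
```

Run:
```python
from h import *
o=get_obs();print(o["t"],o["tool_pos"],o["orientation"],o["contact_force"],o["opening"])
im=snapshot("wrist");cv2.imwrite("pics/w15.png",im);C=cam("wrist",o)
p,c=fit("cap","B",im,C,np.array([.4587,-.2263,.312]),0,out="pics/f15.png");print(p,c,intool(p,o))
```

```text
15.6 [ 0.4608289  -0.23007056  0.14475511] [-3.14088916e+00  5.13852947e-04  3.12841249e-01] [-0.80093379 -1.40607875 -0.05863476] 1.0006897998534316
[ 0.46122601 -0.22908731  0.31452209] 0.035863351076841354 [ 0.68 -0.81 -0.1 ]
```

View pics/w15.png

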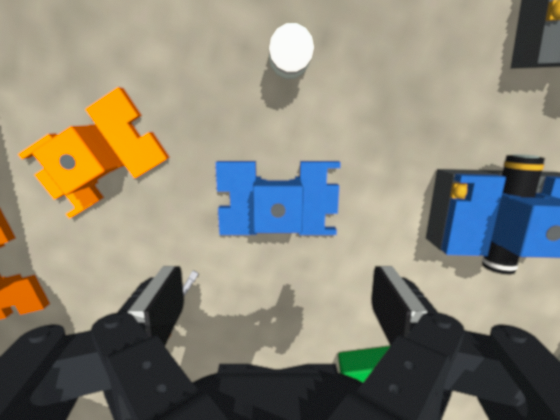

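View pics/f15.png

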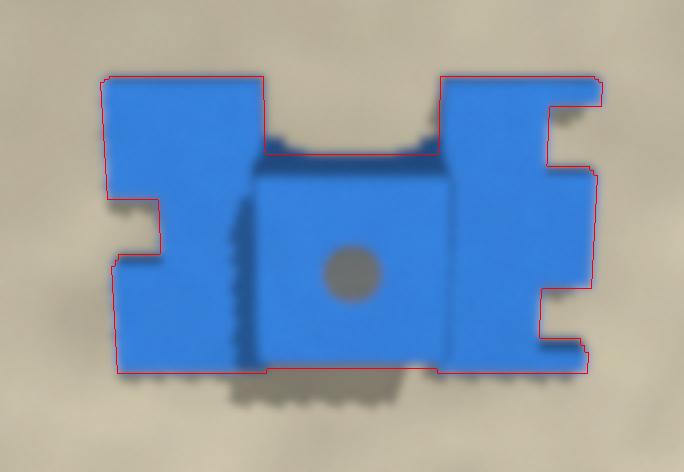

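Emit:
drive_tool:
  plan:
    - {"claw": 1,"x": 0.02,"y": -0.02,"z": 0.8,"roll": 0}
    - {"claw": 1,"x": 0,"y": 0,"z": 1,"roll": 0}
    - {"claw": 1,"x": 0,"y": 0,"z": 0.8,"roll": 0}
    - {"claw": 1,"x": 0,"y": 0,"z": 0.5,"roll": 0}
    - {"claw": 1,"x": 0,"y": 0,"z": 0.3,"roll": 0}
    - {"claw": 1,"x": 0,"y": 0,"z": 0,"roll": 0}

```text
t: 16.4
tool_pos: [0.4613, -0.229, 0.0087]
orientation: [-3.141, 0.001, 0.313]
contact_force: [1.5, -0.1, 0.8]
opening: 1.002
```

Emit:
drive_tool:
  plan:
    - {"claw": 0.1,"x": 0,"y": 0,"z": 0,"roll": 0}
    - {"claw": 0.1,"x": 0,"y": 0,"z": 0,"roll": 0}
    - {"claw": 0.1,"x": 0,"y": 0,"z": 0,"roll": 0}
    - {"claw": 0.1,"x": 0,"y": 0,"z": 0,"roll": 0}
    - {"claw": 0.1,"x": 0,"y": 0,"z": 0,"roll": 0}

```text
t: 17.02
tool_pos: [0.4619, -0.2298, 0.0101]
orientation: [3.14, -0.001, 0.312]
contact_force: [0.2, 0.3, 5.9]
opening: 0.459
```

Emit:
drive_tool:
  plan:
    - {"claw": 0.1,"x": 0,"y": 0,"z": -0.6,"roll": 0}
    - {"claw": 0.1,"x": 0,"y": 0,"z": -1,"roll": 0}
    - {"claw": 0.1,"x": 0.49,"y": -0.92,"z": -1,"roll": 0.28}
    - {"claw": 0.1,"x": 0.49,"y": -0.92,"z": -1,"roll": 0.28}
    - {"claw": 0.1,"x": 0.49,"y": -0.92,"z": -1,"roll": 0.28}
    - {"claw": 0.1,"x": 0.49,"y": -0.92,"z": 0,"roll": 0.28}
    - {"claw": 0.1,"x": 0.49,"y": -0.92,"z": 0,"roll": 0.28}
    - {"claw": 0.1,"x": 0.49,"y": -0.92,"z": 0,"roll": 0.28}
    - {"claw": 0.1,"x": 0.49,"y": -0.92,"z": 0,"roll": 0.28}
    - {"claw": 0.1,"x": 0.49,"y": -0.92,"z": 0,"roll": 0.28}
    - {"claw": 0.1,"x": 0.49,"y": -0.92,"z": 0,"roll": 0.28}
    - {"claw": 0.1,"x": 0.49,"y": -0.92,"z": 0,"roll": 0.28}

```text
t: 18.52
tool_pos: [0.6092, 0.1585, 0.1926]
orientation: [3.141, 0.001, -0.109]
contact_force: [0.7, -0.5, -2.5]
opening: 0.46
```

Emit:
drive_tool:
  plan:
    - {"claw": 0.1,"x": 0,"y": 0,"z": 0,"roll": 0}
    - {"claw": 0.1,"x": 0,"y": 0,"z": 0,"roll": 0}
    - {"claw": 0.1,"x": 0,"y": 0,"z": 0,"roll": 0}

```text
t: 18.9
tool_pos: [0.6087, 0.1564, 0.1929]
orientation: [3.141, 0.001, -0.108]
contact_force: [-0.1, 0.2, -3.1]
opening: 0.458
```

Run:
```python
from h import *
o=get_obs();print(o["t"],o["tool_pos"],o["orientation"],o["contact_force"],o["opening"],abs(o["joint_vel"]).max())
im=snapshot("wrist");cv2.imwrite("pics/w16.png",im);C=cam("wrist",o)
print([(*b,) for b in keyblobs(im)[0]])
t=o["tool_pos"];y=o["orientation"][2]
p,c=fit("cap","B",im,C,np.array([t[0],t[1],y]),t[2]-.009,out="pics/f16a.png",held=True);print(p,c,intool(p,o))
b,c=fit("base","B",im,C,np.array([.6207,.1784,-.12]),.03,out="pics/f16b.png",blur=2);print(b,c,intool(b,o))
```

```text
18.9 [0.60868651 0.15635052 0.19291874] [ 3.14119390e+00  8.82213880e-04 -1.08455489e-01] [-0.08015049  0.18115311 -3.10922859] 0.45789354042541847 0.0052244134700462725
[(array([285.2, 122.8]), np.int32(191), array([27,  8], dtype=int32)), (array([338.7, 145. ]), np.int32(140), array([11, 14], dtype=int32)), (array([234.5, 170.9]), np.int32(130), array([11, 13], dtype=int32)), (array([337.8, 188.4]), np.int32(131), array([11, 14], dtype=int32)), (array([509. , 272.1]), np.int32(10330), array([ 98, 217], dtype=int32)), (array([114. , 251.3]), np.int32(558), array([32, 30], dtype=int32)), (array([292. , 351.3]), np.int32(95), array([11, 12], dtype=int32))]
[ 0.60916408  0.15728856 -0.10054359] 0.08403848111629486 [ 0.37 -0.98 -0.45]
[ 0.61977959  0.17990306 -0.07285651] 0.28685227036476135 [  8.48 -24.61  -2.04]
```

View pics/w16.png

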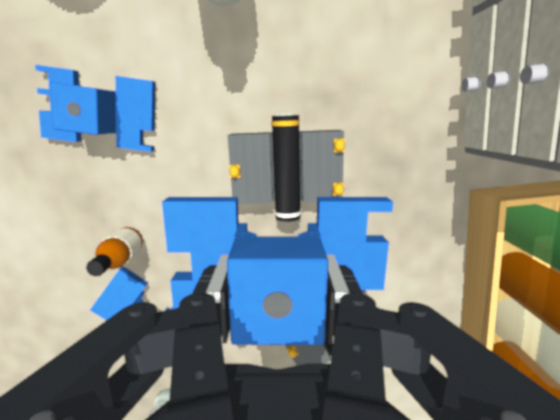

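View pics/f16b.png

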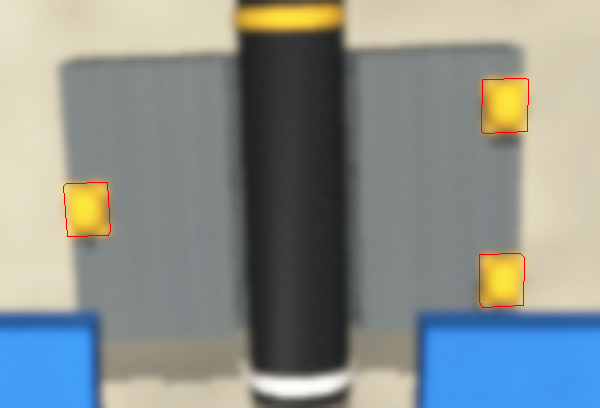

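Emit:
drive_tool:
  plan:
    - {"claw": 0.1,"x": 0,"y": 0,"z": 0,"roll": -0.2}
    - {"claw": 0.1,"x": 0.22,"y": -0.585,"z": 0.4,"roll": 0}
    - {"claw": 0.1,"x": 0,"y": 0,"z": 1,"roll": 0}
    - {"claw": 0.1,"x": 0,"y": 0,"z": 0.9,"roll": 0}
    - {"claw": 0.1,"x": 0,"y": 0,"z": 0.6,"roll": 0}
    - {"claw": 0.1,"x": 0,"y": 0,"z": 0.3,"roll": 0}
    - {"claw": 0.1,"x": 0,"y": 0,"z": 0,"roll": 0}
    - {"claw": 0.1,"x": 0,"y": 0,"z": 0,"roll": 0}

```text
t: 19.95
tool_pos: [0.621, 0.18, 0.0664]
orientation: [-3.141, -0.002, -0.077]
contact_force: [0.3, 0.7, -3.5]
opening: 0.462
```

```bash
cat >> h.py <<'E'
def close(k,n,bpose=None):
    o=get_obs();print(o["t"],o["tool_pos"].round(4),o["orientation"].round(4),o["contact_force"].round(1),o["ft_torque"].round(2),abs(o["joint_vel"]).max().round(3))
    im=snapshot("wrist");cv2.imwrite(f"pics/{n}.png",im)
    cv2.imwrite(f"pics/{n}z.png",cv2.resize(im[130:330,130:420],None,fx=2.7,fy=2.7,interpolation=cv2.INTER_CUBIC))
    if bpose is not None: print("base in tool",intool(bpose,o))
E
python3 - <<'E'
from h import *
close("B","w17",[ 0.61977959,0.17990306,-0.07285651])
E
```

```text
19.95 [0.621  0.18   0.0664] [-3.141e+00 -2.100e-03 -7.750e-02] [ 0.3  0.7 -3.5] [-0.   -0.03  0.02] 0.008
base in tool [-1.17  0.18 -0.27]
```

View pics/w17z.png

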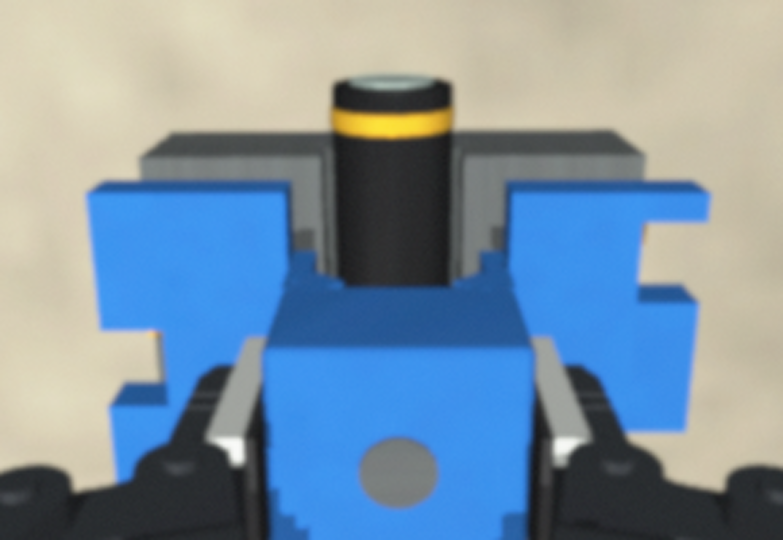

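Emit:
drive_tool:
  plan:
    - {"claw": 0.1,"x": -0.033,"y": 0.022,"z": 0.2,"roll": 0}
    - {"claw": 0.1,"x": 0,"y": 0,"z": 0.2,"roll": 0}
    - {"claw": 0.1,"x": 0,"y": 0,"z": 0,"roll": 0}
    - {"claw": 0.1,"x": 0,"y": 0,"z": 0,"roll": 0}

```text
t: 20.5
tool_pos: [0.6185, 0.1792, 0.0489]
orientation: [3.142, 0.0, -0.077]
contact_force: [-0.8, 0.1, -3.1]
opening: 0.457
```

Run:
```python
from h import *
close("B","w18",[ 0.61977959,0.17990306,-0.07285651])
```

```text
20.5 [0.6185 0.1792 0.0489] [ 3.1415e+00  2.0000e-04 -7.7400e-02] [-0.8  0.1 -3.1] [-0.01  0.01  0.  ] 0.005
base in tool [ 1.22 -0.84 -0.26]
```

View pics/w18z.png

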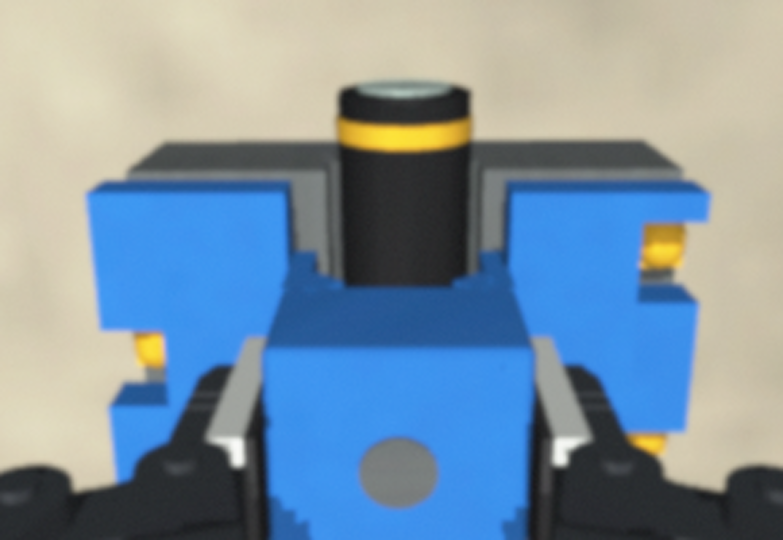

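Emit:
drive_tool:
  plan:
    - {"claw": 0.1,"x": 0.022,"y": 0,"z": 0,"roll": 0}
    - {"claw": 0.1,"x": 0,"y": 0,"z": 0.06,"roll": 0}
    - {"claw": 0.1,"x": 0,"y": 0,"z": 0.03,"roll": 0}
    - {"claw": 0.1,"x": 0,"y": 0,"z": 0,"roll": 0}

```text
t: 21.05
tool_pos: [0.6193, 0.179, 0.0453]
orientation: [3.141, 0.0, -0.078]
contact_force: [0.3, -0.0, -2.5]
opening: 0.46
```

Run:
```python
from h import *
close("B","w19",[ 0.61977959,0.17990306,-0.07285651])
```

```text
21.05 [0.6193 0.179  0.0453] [ 3.1415e+00  3.0000e-04 -7.7500e-02] [ 0.3 -0.  -2.5] [0.04 0.06 0.03] 0.002
base in tool [ 0.45 -0.89 -0.27]
```

View pics/w19z.png

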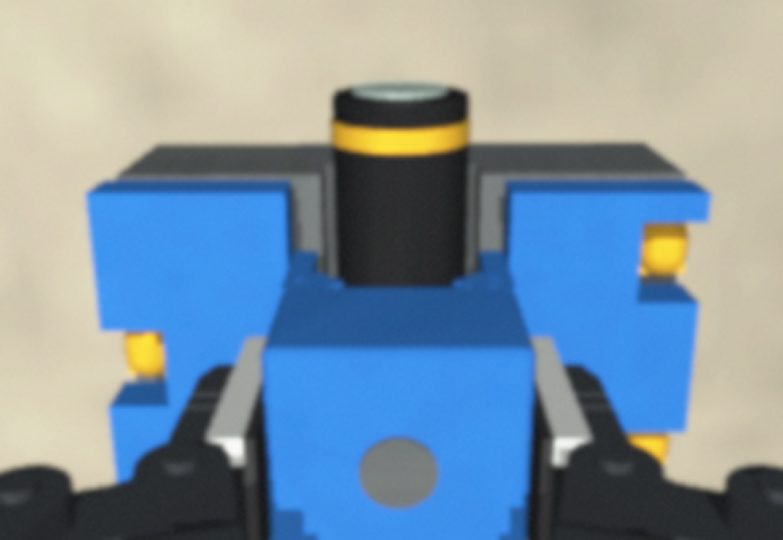

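Emit:
drive_tool:
  plan:
    - {"claw": 0.1,"x": 0.01,"y": 0,"z": 0.05,"roll": 0}
    - {"claw": 0.1,"x": 0,"y": 0,"z": 0.05,"roll": 0}
    - {"claw": 0.1,"x": 0,"y": 0,"z": 0.03,"roll": 0}
    - {"claw": 0.1,"x": 0,"y": 0,"z": 0,"roll": 0}

```text
t: 21.6
tool_pos: [0.6198, 0.179, 0.0402]
orientation: [3.142, 0.0, -0.078]
contact_force: [0.0, 0.2, -2.0]
opening: 0.457
```

Run:
```python
from h import *
close("B","w20",[ 0.61977959,0.17990306,-0.07285651])
```

```text
21.6 [0.6198 0.179  0.0402] [ 3.1415  0.     -0.0775] [ 0.   0.2 -2. ] [ 0.03 -0.01  0.  ] 0.001
base in tool [-0.1  -0.87 -0.27]
```

View pics/w20z.png

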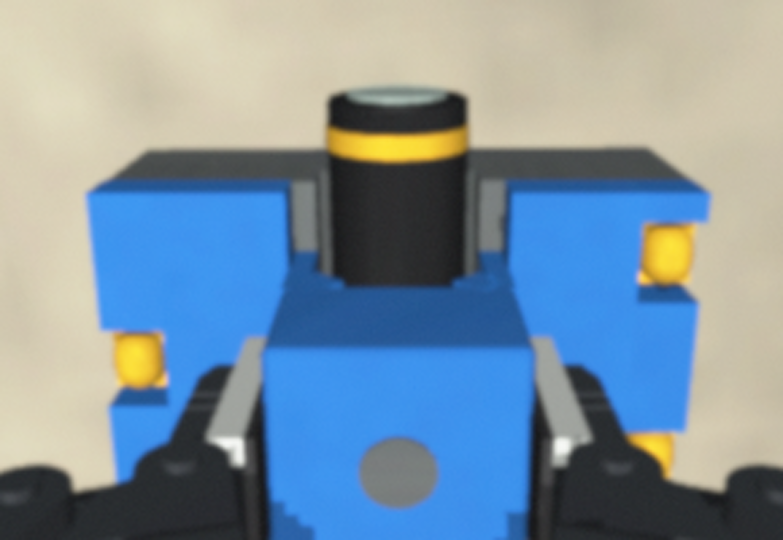

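Emit:
drive_tool:
  plan:
    - {"claw": 0.1,"x": 0,"y": 0,"z": 0.03,"roll": 0}
    - {"claw": 0.1,"x": 0,"y": 0,"z": 0.02,"roll": 0}
    - {"claw": 0.1,"x": 0,"y": 0,"z": 0,"roll": 0}

```text
t: 22.02
tool_pos: [0.6199, 0.1791, 0.0401]
orientation: [-3.142, -0.001, -0.077]
contact_force: [-3.4, -0.7, 9.3]
opening: 0.459
```

Emit:
drive_tool:
  plan:
    - {"claw": 1,"x": 0,"y": 0,"z": 0,"roll": 0}
    - {"claw": 1,"x": 0,"y": 0,"z": 0,"roll": 0}
    - {"claw": 1,"x": 0,"y": 0,"z": 0,"roll": 0}
    - {"claw": 1,"x": 0,"y": 0,"z": -0.5,"roll": 0}
    - {"claw": 1,"x": 0,"y": 0,"z": -1,"roll": 0}
    - {"claw": 1,"x": 0,"y": 0,"z": -1,"roll": 0}
    - {"claw": 1,"x": 0,"y": 0,"z": -1,"roll": 0}
    - {"claw": 1,"x": 0,"y": 0,"z": 0,"roll": 0}
    - {"claw": 1,"x": 0,"y": 0,"z": 0,"roll": 0}

```text
t: 23.15
tool_pos: [0.6195, 0.179, 0.1777]
orientation: [3.141, 0.001, -0.078]
contact_force: [0.4, -0.8, -0.3]
opening: 1.002
```

Run:
```python
from h import *
o=get_obs();print(o["t"],o["tool_pos"],o["orientation"],o["contact_force"],o["opening"])
im=snapshot("wrist");cv2.imwrite("pics/w21.png",im);C=cam("wrist",o)
for z in (.03,.034,.039):
  p,c=fit("cap","B",im,C,np.array([.6198,.179,-.077]),z,out="pics/f21_%d.png"%(z*1000));print(z,p,c)
p,c=fit("cap","C",im,C,np.array([.445,.25,-.2]),0,out="pics/f21c.png");print(p,c,intool(p,o))
```

```text
23.15 [0.61951833 0.1789954  0.1776872 ] [ 3.14144890e+00  5.98853634e-04 -7.75036058e-02] [ 0.42435521 -0.76697128 -0.33601571] 1.0016320009430093
0.03 [ 0.61987735  0.18062815 -0.07720151] 0.031524717807769775
0.034 [ 0.61998293  0.18158422 -0.07653844] 0.04643504321575165
0.039 [ 0.61997437  0.18309046 -0.07688931] 0.07487617433071136
[ 0.43892806  0.25465843 -0.23737214] 0.0677870362997055 [-185.91  -61.45    9.16]
```

View pics/w21.png

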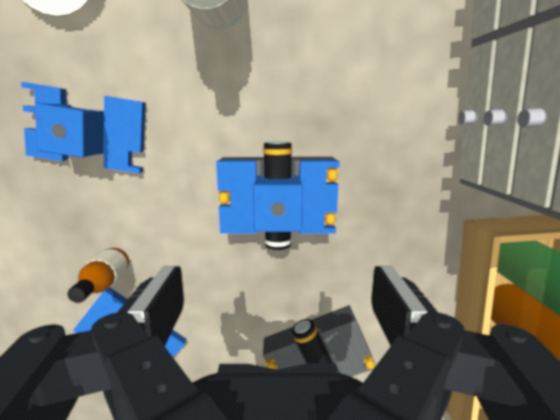

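View pics/f21c.png

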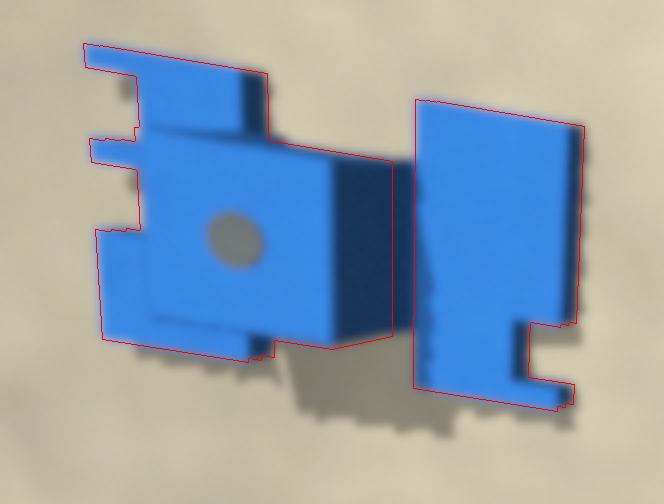

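Emit:
drive_tool:
  plan:
    - {"claw": 1,"x": 0,"y": 0,"z": 0,"roll": 0.54}
    - {"claw": 1,"x": 0,"y": 0,"z": 0,"roll": 0.53}
    - {"claw": 1,"x": -0.97,"y": -0.155,"z": 0,"roll": 0}
    - {"claw": 1,"x": -0.97,"y": -0.155,"z": 0,"roll": 0}
    - {"claw": 1,"x": -0.97,"y": -0.155,"z": 0,"roll": 0}
    - {"claw": 1,"x": -0.97,"y": -0.155,"z": 0.3,"roll": 0}
    - {"claw": 1,"x": -0.97,"y": -0.155,"z": 0.4,"roll": 0}
    - {"claw": 1,"x": 0,"y": 0,"z": 0,"roll": 0}
    - {"claw": 1,"x": 0,"y": 0,"z": 0,"roll": 0}

```text
t: 24.32
tool_pos: [0.4388, 0.2548, 0.1498]
orientation: [3.141, 0.0, -0.238]
contact_force: [-0.2, 0.0, 0.4]
opening: 0.999
```

Run:
```python
from h import *
o=get_obs();print(o["t"],o["tool_pos"],o["orientation"],o["contact_force"],o["opening"])
im=snapshot("wrist");cv2.imwrite("pics/w22.png",im);C=cam("wrist",o)
p,c=fit("cap","C",im,C,np.array([.439,.2547,-.237]),0,out="pics/f22.png");print(p,c,intool(p,o))
```

```text
24.325 [0.43880594 0.25483536 0.14979637] [ 3.14103775e+00  2.64688839e-04 -2.37818684e-01] [-0.16052771  0.00254756  0.40608694] 0.9987385111306343
[ 0.43941221  0.25478527 -0.24061018] 0.034391481429338455 [ 0.6  -0.09  0.16]
```

View pics/w22.png

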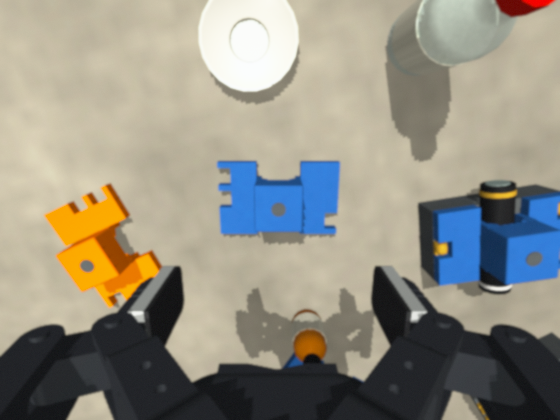

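Emit:
drive_tool:
  plan:
    - {"claw": 1,"x": 0.01,"y": 0,"z": 0.8,"roll": 0}
    - {"claw": 1,"x": 0,"y": 0,"z": 1,"roll": 0}
    - {"claw": 1,"x": 0,"y": 0,"z": 0.8,"roll": 0}
    - {"claw": 1,"x": 0,"y": 0,"z": 0.6,"roll": 0}
    - {"claw": 1,"x": 0,"y": 0,"z": 0.27,"roll": 0}
    - {"claw": 1,"x": 0,"y": 0,"z": 0,"roll": 0}

```text
t: 25.12
tool_pos: [0.4394, 0.2545, 0.0111]
orientation: [3.141, 0.001, -0.239]
contact_force: [-0.8, 0.2, -0.0]
opening: 1.0
```

Emit:
drive_tool:
  plan:
    - {"claw": 0.1,"x": 0,"y": 0,"z": 0,"roll": 0}
    - {"claw": 0.1,"x": 0,"y": 0,"z": 0,"roll": 0}
    - {"claw": 0.1,"x": 0,"y": 0,"z": 0,"roll": 0}
    - {"claw": 0.1,"x": 0,"y": 0,"z": 0,"roll": 0}
    - {"claw": 0.1,"x": 0,"y": 0,"z": 0,"roll": 0}

```text
t: 25.75
tool_pos: [0.4397, 0.2552, 0.0125]
orientation: [-3.14, -0.001, -0.238]
contact_force: [0.1, -0.1, 5.1]
opening: 0.461
```

Emit:
drive_tool:
  plan:
    - {"claw": 0.1,"x": 0,"y": 0,"z": -0.6,"roll": 0}
    - {"claw": 0.1,"x": 0,"y": 0,"z": -1,"roll": 0}
    - {"claw": 0.1,"x": 0.6,"y": 0.92,"z": -1,"roll": -0.48}
    - {"claw": 0.1,"x": 0.6,"y": 0.92,"z": -1,"roll": -0.48}
    - {"claw": 0.1,"x": 0.6,"y": 0.92,"z": -0.9,"roll": -0.48}
    - {"claw": 0.1,"x": 0.6,"y": 0.92,"z": 0,"roll": -0.48}
    - {"claw": 0.1,"x": 0.6,"y": 0.92,"z": 0,"roll": -0.48}
    - {"claw": 0.1,"x": 0.6,"y": 0.92,"z": 0,"roll": -0.48}
    - {"claw": 0.1,"x": 0.6,"y": 0.92,"z": 0,"roll": -0.48}
    - {"claw": 0.1,"x": 0.6,"y": 0.92,"z": 0,"roll": -0.48}
    - {"claw": 0.1,"x": 0,"y": 0,"z": 0,"roll": 0}
    - {"claw": 0.1,"x": 0,"y": 0,"z": 0,"roll": 0}

```text
t: 27.25
tool_pos: [0.6315, -0.0326, 0.1908]
orientation: [-3.14, 0.002, 0.338]
contact_force: [0.2, 0.6, -1.4]
opening: 0.459
```

Emit:
drive_tool:
  plan:
    - {"claw": 0.1,"x": 0,"y": 0,"z": 0,"roll": 0}

```text
t: 27.38
tool_pos: [0.6315, -0.0319, 0.1915]
orientation: [-3.141, 0.001, 0.339]
contact_force: [0.8, -0.6, -1.4]
opening: 0.454
```

Run:
```python
from h import *
o=get_obs();print(o["t"],o["tool_pos"],o["orientation"],o["contact_force"],o["opening"],abs(o["joint_vel"]).max())
im=snapshot("wrist");cv2.imwrite("pics/w23.png",im);C=cam("wrist",o)
print([(*b,) for b in keyblobs(im)[0]])
t=o["tool_pos"];y=o["orientation"][2]
p,c=fit("cap","C",im,C,np.array([t[0],t[1],y]),t[2]-.011,out="pics/f23a.png",held=True);print(p,c,intool(p,o))
b,c=fit("base","C",im,C,np.array([.6515,-.012,.34]),.03,out="pics/f23b.png",blur=2);print(b,c,intool(b,o))
```

```text
27.375 [ 0.63146702 -0.03192691  0.19146433] [-3.14097124e+00  7.58806209e-04  3.38896826e-01] [ 0.77900031 -0.58332738 -1.4026455 ] 0.45447064818764854 0.0049109483354564535
[(array([393.5,   3.5]), np.int32(91), array([14, 10], dtype=int32)), (array([479.5, 229.2]), np.int32(11531), array([161, 267], dtype=int32)), (array([304.2, 138.3]), np.int32(199), array([27,  8], dtype=int32)), (array([525.8, 217.2]), np.int32(5006), array([ 83, 134], dtype=int32)), (array([251., 162.]), np.int32(143), array([11, 13], dtype=int32)), (array([251.8, 183.8]), np.int32(139), array([11, 14], dtype=int32))]
[ 0.63182346 -0.03205922  0.33767279] 0.0403694249689579 [0.29 0.24 0.07]
[ 0.65156485 -0.01115335  0.38445718] 0.6035203337669373 [ 25.86 -12.91  -2.61]
```

View pics/w23.png

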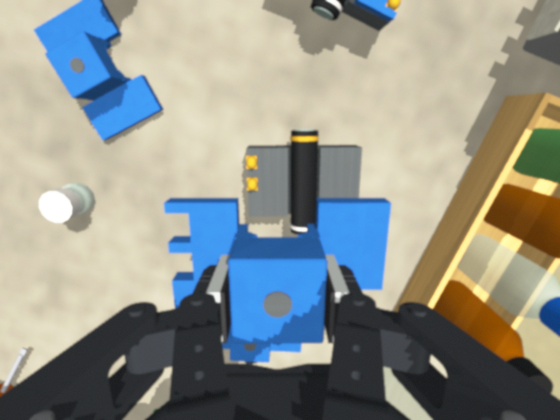

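View pics/f23b.png

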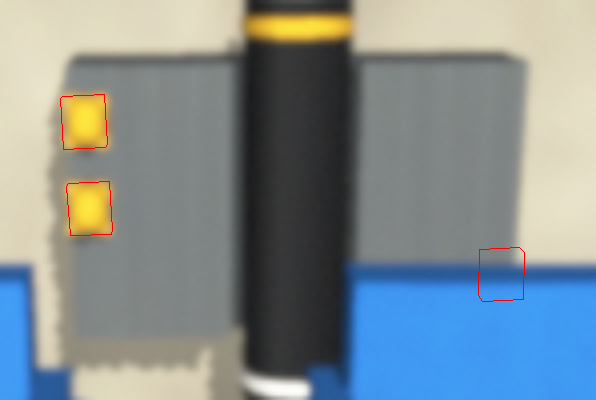

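Emit:
drive_tool:
  plan:
    - {"claw": 0.1,"x": 0.63,"y": 0.35,"z": 0,"roll": 0}
    - {"claw": 0.1,"x": 0,"y": 0,"z": 0,"roll": 0}
    - {"claw": 0.1,"x": 0,"y": 0,"z": 0,"roll": 0}
    - {"claw": 0.1,"x": 0,"y": 0,"z": 0,"roll": 0}

```text
t: 27.92
tool_pos: [0.6601, -0.0373, 0.1916]
orientation: [-3.141, 0.001, 0.338]
contact_force: [-0.0, 0.4, -2.3]
opening: 0.457
```

Run:
```python
from h import *
o=get_obs();print(o["t"],o["tool_pos"],o["orientation"],o["contact_force"],o["opening"],abs(o["joint_vel"]).max())
im=snapshot("wrist");cv2.imwrite("pics/w24.png",im);C=cam("wrist",o)
t=o["tool_pos"];y=o["orientation"][2]
p,c=fit("cap","C",im,C,np.array([t[0],t[1],y]),t[2]-.011,out="pics/f24a.png",held=True);print(p,c,intool(p,o))
b,c=fit("base","C",im,C,np.array([.6535,-.012,.34]),.03,out="pics/f24b.png",blur=2);print(b,c,intool(b,o))
```

```text
27.925 [ 0.66007971 -0.03733617  0.19157782] [-3.14128556e+00  5.55390691e-04  3.38407374e-01] [-0.02897161  0.44485797 -2.26244469] 0.45687575584257895 0.005191804333646416
[ 0.66062845 -0.03740523  0.33555196] 0.04076401889324188 [0.49 0.25 0.16]
[ 0.65202873 -0.01297001  0.34789098] 0.2734374403953552 [  0.49 -25.66  -0.54]
```

View pics/f24a.png

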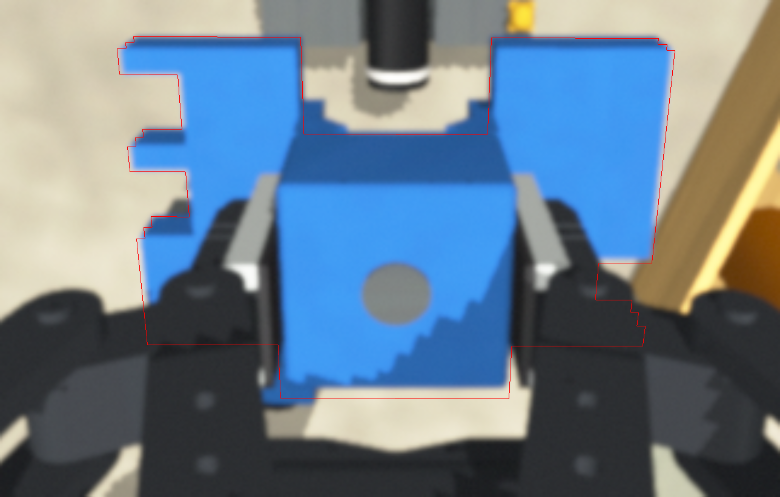

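View pics/f24b.png

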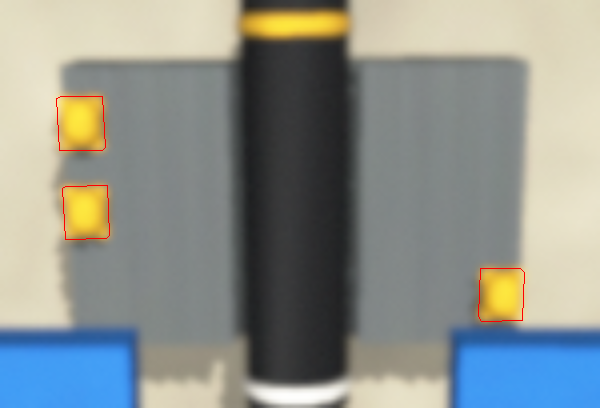

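Emit:
drive_tool:
  plan:
    - {"claw": 0.1,"x": 0,"y": 0,"z": 0,"roll": -0.08}
    - {"claw": 0.1,"x": 0.01,"y": -0.65,"z": 0.4,"roll": 0}
    - {"claw": 0.1,"x": 0,"y": 0,"z": 1,"roll": 0}
    - {"claw": 0.1,"x": 0,"y": 0,"z": 0.9,"roll": 0}
    - {"claw": 0.1,"x": 0,"y": 0,"z": 0.5,"roll": 0}
    - {"claw": 0.1,"x": 0,"y": 0,"z": 0.3,"roll": 0}
    - {"claw": 0.1,"x": 0,"y": 0,"z": 0,"roll": 0}
    - {"claw": 0.1,"x": 0,"y": 0,"z": 0,"roll": 0}

```text
t: 28.98
tool_pos: [0.6532, -0.0134, 0.0686]
orientation: [3.141, -0.002, 0.35]
contact_force: [0.1, -0.3, -2.0]
opening: 0.456
```

Run:
```python
from h import *
close("C","w25",[ 0.65202873,-0.01297001,0.34789])
```

```text
28.975 [ 0.6532 -0.0134  0.0686] [ 3.1407e+00 -1.6000e-03  3.5000e-01] [ 0.1 -0.3 -2. ] [-0.01  0.01 -0.  ] 0.008
base in tool [-0.94 -0.75  0.12]
```

View pics/w25z.png

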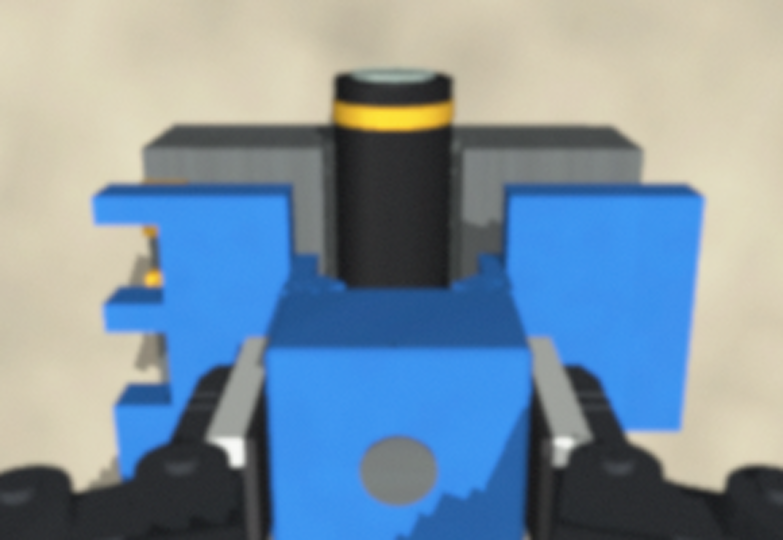

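Emit:
drive_tool:
  plan:
    - {"claw": 0.1,"x": -0.015,"y": -0.02,"z": 0.2,"roll": 0}
    - {"claw": 0.1,"x": 0,"y": 0,"z": 0.2,"roll": 0}
    - {"claw": 0.1,"x": 0,"y": 0,"z": 0,"roll": 0}
    - {"claw": 0.1,"x": 0,"y": 0,"z": 0,"roll": 0}

```text
t: 29.52
tool_pos: [0.6514, -0.0127, 0.0514]
orientation: [-3.141, 0.0, 0.35]
contact_force: [0.6, 0.1, -2.2]
opening: 0.456
```

Run:
```python
from h import *
close("C","w26",[ 0.65202873,-0.01297001,0.34789])
```

```text
29.525 [ 0.6514 -0.0127  0.0514] [-3.1415e+00  2.0000e-04  3.5000e-01] [ 0.6  0.1 -2.2] [ 0.02 -0.    0.05] 0.006
base in tool [0.45 0.48 0.12]
```

View pics/w26z.png

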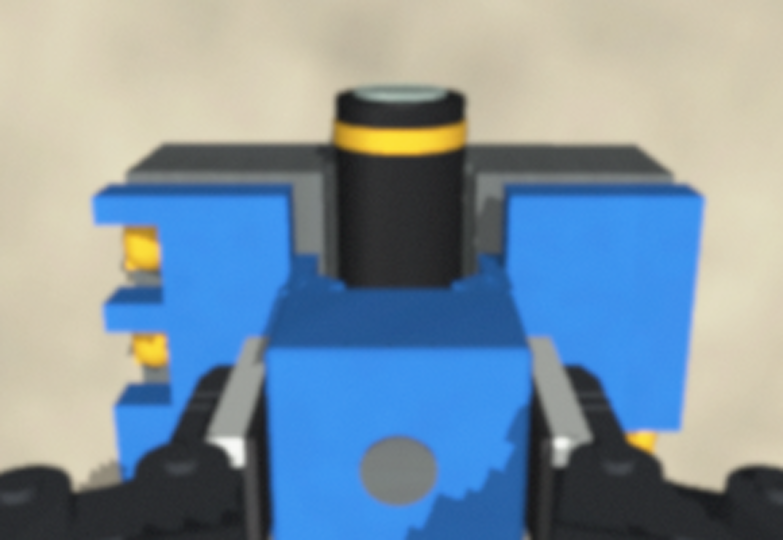

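Emit:
drive_tool:
  plan:
    - {"claw": 0.1,"x": 0,"y": 0,"z": 0.06,"roll": 0}
    - {"claw": 0.1,"x": 0,"y": 0,"z": 0.05,"roll": 0}
    - {"claw": 0.1,"x": 0,"y": 0,"z": 0,"roll": 0}

```text
t: 29.95
tool_pos: [0.6513, -0.0127, 0.0468]
orientation: [-3.141, 0.0, 0.35]
contact_force: [-0.3, -0.1, -2.7]
opening: 0.457
```

Run:
```python
from h import *
close("C","w27",[ 0.65202873,-0.01297001,0.34789])
```

```text
29.95 [ 0.6513 -0.0127  0.0468] [-3.1414e+00  4.0000e-04  3.5000e-01] [-0.3 -0.1 -2.7] [ 0.03 -0.    0.01] 0.005
base in tool [0.58 0.55 0.12]
```

View pics/w27z.png

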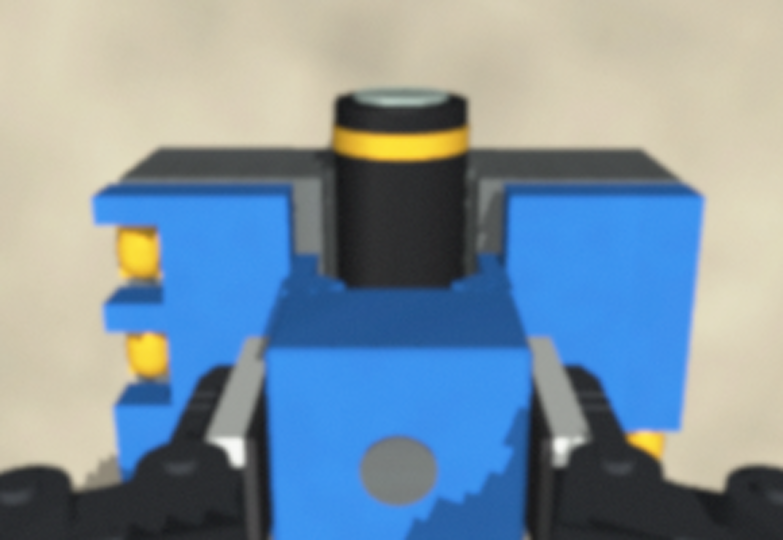

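Keys are inside the notches (left keys at zoom (140,252), (148,355); right at (645,445)). Continue down.

Emit:
drive_tool:
  plan:
    - {"claw": 0.1,"x": 0,"y": 0,"z": 0.05,"roll": 0}
    - {"claw": 0.1,"x": 0,"y": 0,"z": 0.05,"roll": 0}
    - {"claw": 0.1,"x": 0,"y": 0,"z": 0.03,"roll": 0}
    - {"claw": 0.1,"x": 0,"y": 0,"z": 0,"roll": 0}

```text
t: 30.5
tool_pos: [0.6515, -0.0127, 0.0426]
orientation: [3.141, -0.0, 0.35]
contact_force: [-2.9, 0.3, 4.5]
opening: 0.459
```

Emit:
drive_tool:
  plan:
    - {"claw": 0.1,"x": 0,"y": 0,"z": 0.03,"roll": 0}
    - {"claw": 0.1,"x": 0,"y": 0,"z": 0,"roll": 0}

```text
t: 30.75
tool_pos: [0.6515, -0.0127, 0.0425]
orientation: [3.141, -0.0, 0.35]
contact_force: [-5.4, 0.6, 11.5]
opening: 0.457
```

Run:
```python
from h import *
close("C","w28",[ 0.65202873,-0.01297001,0.34789])
```

```text
30.75 [ 0.6515 -0.0127  0.0425] [ 3.1412e+00 -5.0000e-04  3.5000e-01] [-5.4  0.6 11.5] [ 0.14  1.13 -0.01] 0.002
base in tool [0.45 0.44 0.12]
```

View pics/w28z.png

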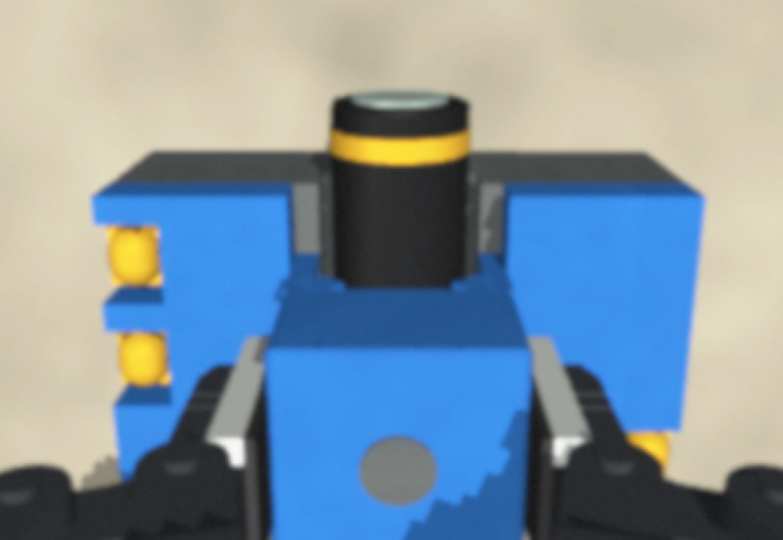

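Emit:
drive_tool:
  plan:
    - {"claw": 1,"x": 0,"y": 0,"z": 0,"roll": 0}
    - {"claw": 1,"x": 0,"y": 0,"z": 0,"roll": 0}
    - {"claw": 1,"x": 0,"y": 0,"z": 0,"roll": 0}
    - {"claw": 1,"x": 0,"y": 0,"z": -0.5,"roll": 0}
    - {"claw": 1,"x": 0,"y": 0,"z": -1,"roll": 0}
    - {"claw": 1,"x": 0,"y": 0,"z": -1,"roll": 0}
    - {"claw": 1,"x": 0,"y": 0,"z": -1,"roll": 0}
    - {"claw": 1,"x": 0,"y": 0,"z": -1,"roll": 0}
    - {"claw": 1,"x": 0,"y": 0,"z": 0,"roll": 0}
    - {"claw": 1,"x": 0,"y": 0,"z": 0,"roll": 0}

```text
t: 32.05
tool_pos: [0.6512, -0.0126, 0.22]
orientation: [-3.141, 0.001, 0.35]
contact_force: [-0.5, -0.1, -0.6]
opening: 1.002
```

Run:
```python
from h import *
o=get_obs();print(o["t"],o["tool_pos"],o["orientation"],o["contact_force"],o["opening"])
im=snapshot("wrist");cv2.imwrite("pics/w29.png",im);C=cam("wrist",o)
for k,p0 in(("C",[.652,-.013,.348]),("A",[.653,-.1755,.287]),("B",[.62,.18,-.077])):
  for z in (.03,.034,.039):
    try:
      p,c=fit("cap",k,im,C,np.array(p0),z,out="pics/f29_%s%d.png"%(k,z*1000));print(k,z,p,c)
    except Exception as e: print(k,e)
s=snapshot("scene");cv2.imwrite("pics/s29.png",cv2.resize(s[180:350,130:430],None,fx=2.6,fy=2.6,interpolation=cv2.INTER_CUBIC))
cv2.imwrite("pics/top29.png",snapshot("top"))
```

```text
32.05 [ 0.65115855 -0.01262181  0.21995936] [-3.14123045e+00  7.11997612e-04  3.49971993e-01] [-0.51378345 -0.11149606 -0.64686643] 1.0023628509084883
C 0.03 [ 0.6515241  -0.01245597  0.34669564] 0.029361020773649216
C 0.034 [ 0.65124207 -0.01133089  0.34997207] 0.03984541445970535
C 0.039 [ 0.65065692 -0.01038417  0.35434761] 0.05947957560420036
A 0.03 [ 0.65258    -0.17353179  0.2885208 ] 0.057967208325862885
A 0.034 [ 0.65222462 -0.17056762  0.28933666] 0.07457977533340454
A 0.039 [ 0.65176757 -0.16700278  0.2952736 ] 0.10053576529026031
B 0.03 [ 0.61849698  0.17995621 -0.07389229] 0.0305095836520195
B 0.034 [ 0.61861819  0.17919215 -0.0764001 ] 0.03388720750808716
B 0.039 [ 0.61787323  0.17770059 -0.07251907] 0.04161804914474487
```

View pics/w29.png

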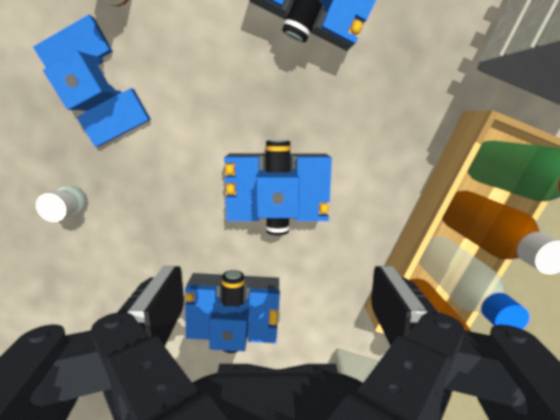

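View pics/s29.png

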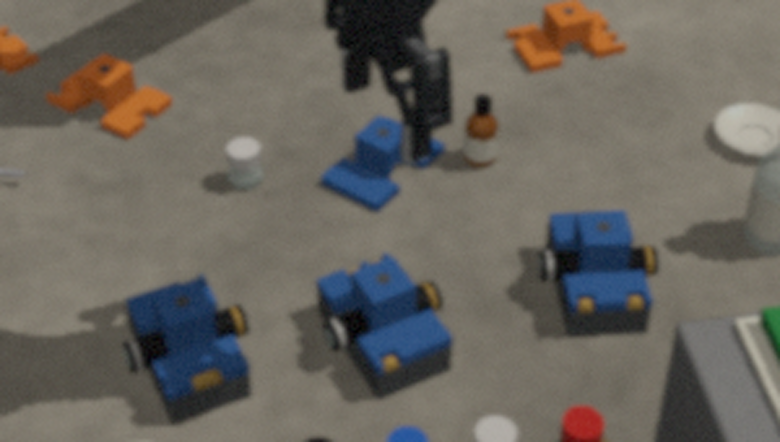

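View pics/top29.png

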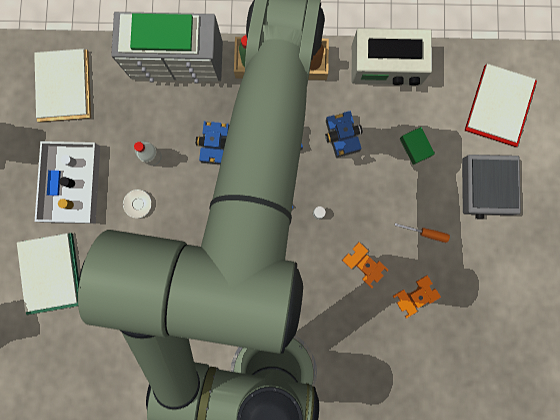

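All three caps sit flush, with the keys showing through their notches. The bystanders visible in the pictures stand where they did, and the arm is clear.

```bash
python3 -c "
from station import *
print(close_job())"
```

```text
the job is handed in; nothing more can be done
None
```

All three notched caps are home on their own bases, released, and the job was handed in at about 32 s. I moved cap A off base B onto base A, then cap B onto base B, then cap C onto base C.

**Seating:** The last wrist and scene pictures show the brass keys standing through the notches of each cap. The outline fit matched best at fully down (30 mm) rather than 34 or 39 mm for all three, and bases B and C pushed back firmly on a final press. Cap A took the same small press, but I took no force reading before releasing it.

**Bystanders:** The plain cap, the orange look-alikes and the other things look undisturbed in the last pictures. The arm hid some of them from the top camera, so I checked those by eye in the scene and wrist pictures only.

**What went wrong or disagreed:**
- The first close on cap A missed. The fingertips turned out to sit about 30 mm farther back than described, so they closed just above the grip block. No force showed and nothing moved, and I regrasped lower.
- The wrist calibration drifted by about 1.7 mm during the job, and small moves landed up to about 1.2 mm off. I therefore aligned each cap against its base in the same picture.
- In the last wrist picture, base A was partly behind the gripper and base B partly out of frame, so their fits there are weaker. Each had fitted clearly right after its own release.

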